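Make up two changeover kits for the crimping press

ROBOT

A 6-joint arm with a two-finger parallel gripper is mounted at the origin on the work surface. World frame = base frame: x ahead of the robot, y to its left, z up, the work surface at z = 0. Lengths are in m, angles in rad, forces in N, time in s.
With the tool pointing down it reaches from about 0.3 to 0.875 m from the base axis. Payload 6.4 kg.
Tool frame: the origin (TCP) lies at the very end of the fingers, on their centre line; the grasp point (between the pads) lies 19 mm behind it; z points along the fingers, y is the line along which they close (so a half turn about z gives the same grasp; the last joint's range is limited). The gripper opens to 85 mm and grips with 20 to 120 N. Pads are 22 mm wide; open, the fingers measure 114 mm over their backs; the gripper's body (76 mm by 85 mm) begins 54 mm behind the grasp point. The pads swing forward as they close: fully open they stand 13 mm farther back than shut.
Start: joints at [1.059, 0.181, 1.607, -0, 1.354, -0.206], TCP at [0.173, 0.548, 0.231] pointing down, gripper open.
Joint ranges: [-2.99, 2.99], [-0.89, 2.07], [0.3, 2.58], [-1.14, 4.28], [0, 2.63], [-3.12, 3.12]. Speed limits (rad/s): [2.57, 2.57, 3.01, 3.14, 3.14, 3.14].

INTERFACE

Orientations are given as a rotation vector (axis times angle).
In Python, from station import arm gives the robot as it stands. The module is installed in compiled form; this text tells all that it offers.
- The arm moves only by the tool play_rows, never from a script. Its argument "increments" is a list of rows, each a list of 7 numbers: the shift along the tool's x, y, z in cm, then the turn, a rotation vector about the tool's x, y, z in degrees, then the finger opening in cm, from 0 to 8.54. A call has exactly 8 rows; each row shifts and turns the commanded pose from where the row before left it, along the tool's axes as they then stand; what a row does not reach is not made up. A row lasts 1/10 s, in which the tool goes at most 50 mm and 8.59 degrees, less where a joint would pass 70% of its speed; a pose out of reach is approached as far as the arm can. A call with a gripper value outside its range is refused whole. The fingers move at their own pace and stop on an object; "grip_force" is the grip in N (left out, the last holds). Time passes only in rows, so rows that do not move let the fingers close, or fill a call up. It gives the time, the measured TCP pose, the force, the opening and the grip force at its end, in the units of the state.
- arm.get_state(): the state, without advancing time (a new reading comes with each control period).
- arm.get_image(name): name is "scene" or "top"; returns (picture, depth): 384x512x3 uint8, red, green, blue; 384x512 float32, m along the optical axis (not along the pixel's ray), 0 where there is no reading.
- arm.camera_model(name): a dict with "camera_matrix" (3x3 intrinsics, pixels), "world_to_cam" (4x4, takes a point from world to camera coordinates). Camera axes: x right, y up, looking along -z (the intrinsics and any distortion apply to the point x, -y, -z); pixel columns grow to the right and rows downward; lengths in m; the calibration is good to about 2 mm. A picture is of the moment at which its call begins. camera_model takes no time and is no camera call.
- arm.job_done(): hands the job in; it is judged then, once.
The state is a dict: "t": time; "joints": joint angles; "joint_vel": joint speeds; "joint_efforts": joint torques, N m; "eef_pos": TCP position; "eef_rot": TCP orientation; "force": force on the tool from outside, world axes, zero at the start; "moment": the same for the moment, N m; "opening": finger opening in m; "finger_force": force on a finger pad.
Only numpy, scipy, OpenCV 4.12 (cv2) and the standard library are available. Lean on these libraries where they do the work, as an engineer would, in place of code of your own. Each camera call takes 0.05 s, during which the arm holds its last target. There are 200 camera calls.

TASK

Make up the two changeover kits on the bench. Blue tray: first, before the jar goes into it, seat the dark steel die block flat on the bright metal pad, fully home against both steel stops, then stand the red-lidded jar on the black disc. Yellow tray, in any order: the green-lidded jar, the white counter and the copper punch holder, each upright and square on its own black outline; leave the white-lidded jar, the oil bottle and the stop switch where they stand.

Things in the scene. Friction and masses are not known exactly. Their poses are not given: they have to be found in the camera images.
- kit_blue: Fixed blue tray 120 (x) by 210 (y) mm, rim 14 high. Origin: underside centre; x away from robot. Wall 12 high at y=0. Jar's black disc: (0,-50), floor z=6. At y 3 to 99: bright pad, top z=8, and dark steel stops, tops z=19: back stop's face at x=+30 (y 25 to 85, looks to -x), end stop's at y=+85 (x -10 to 30, looks to -y). Die block, 60 mm side along tray y, is home with its centre at (10,55).
- kit_yellow: Fixed yellow tray 120 (x) by 250 (y) mm, rim 14 high, floor top z=6. Origin: underside centre; x points roughly away from the robot, z up. Walls 12 high at y=-40 and +40 part three compartments with black outlines: disc (48) at (0,0) for the jar; rectangle (44 along x, 64 along y) at (0,80) for the counter; square (48) at (0,-80) for the punch holder.
- die_block: Dark steel crimp die block, a plain box 40 mm (its x) by 60 mm (its y) by 40 mm high, 0.4 to 0.8 kg, with a brass strip along the middle of its top; it drags on the pad with friction of about 1. Origin: centre of its underside; z up. Either way round (half a turn) is right.
- punch_holder: Copper-coloured punch holder: a square block 44 by 44 mm, 36 mm high, with two upright steel punches 10 mm thick on top, along its y at +-10 mm, to 50 mm height; 0.35 kg. Origin: centre of its underside; z up. Any quarter turn is right.
- counter: White plastic plug-in counter, a box 40 mm (its x) by 60 mm (its y) by 40 mm high, with a greenish window and a red and a green button on top; about 0.12 kg. Origin: centre of its underside; z up. Either way round is right.
- jar_red: Closed round jar of terminals, grey body 42 mm in diameter, red lid 44 mm in diameter, 55 mm high in all, about 0.12 kg, standing upright. Origin: centre of its underside; z up.
- jar_green: Closed round jar of terminals, grey body 42 mm in diameter, green lid 44 mm in diameter, 55 mm high in all, about 0.12 kg, standing upright. Origin: centre of its underside; z up.
- jar_white: Closed round jar of terminals, grey body 42 mm in diameter, white lid 44 mm in diameter, 55 mm high in all, about 0.12 kg, standing upright. Origin: centre of its underside; z up. Not part of a kit: it stays.
- oil_bottle: Small amber oil bottle with a black cap and a paper label, 34 mm in diameter, 80 mm high, upright. Origin: centre of its underside. Not part of a kit: it stays.
- stop_switch: Yellow switch box 50 by 50 mm with a red mushroom button on top, 48 mm high in all. Origin: centre of its underside. Not part of a kit: it stays.
There are look-alikes about, which are no part of the job. Leave any pink or purple look-alike of the die_block alone. Leave any pink look-alike of the jar_red alone.

How it is judged:
By the outcome, as a careful person would: the job done as asked, in the order asked, and still so for the second after the job is handed in, with the robot touching nothing.
It also fails if it takes over 128 s, if anything falls off the work surface, if the arm or the gripper's body presses on something with over 40 N, if the wrist force passes 120 N, or if a joint passes its speed limit or range.

## Working session

There is one attempt and no reset: what is moved stays moved. The work goes in short steps, Python scripts to look and compute and a tool call to move; the robot and the scene stay as the last step left them, time stands still between calls to the robot, and variables do not carry over. Pictures are saved under pics/ and viewed, at most 14 in all, crops included, and the job is handed in when it is done.

Besides the shell and the picture viewer there is one more tool, called after ">>>" in YAML: its name, and indented under it one key for each argument. play_rows: Moves the arm, as the interface text tells. Its arguments: {"type":"object","properties":{"increments":{"type":"array"},"grip_force":{"type":"number"}},"required":["increments"]}

```bash
mkdir -p pics
cat > h.py <<'E'
import numpy as np, cv2
from scipy.spatial.transform import Rotation as R
from station import arm
def grab(n,tag):
    p,d=arm.get_image(n); cv2.imwrite(f'pics/{tag}.png',p[:,:,::-1]); np.save(f'pics/{tag}_d.npy',d); return p,d
def cloud(n,d):
    m=arm.camera_model(n); K=np.array(m["camera_matrix"]); T=np.linalg.inv(np.array(m["world_to_cam"]))
    v,u=np.indices(d.shape)
    x=(u-K[0,2])/K[0,0]*d; y=(v-K[1,2])/K[1,1]*d
    P=np.stack([x,-y,-d,np.ones_like(d)],-1)@T.T
    return P[...,:3]
E
python3 - <<'E'
from h import *
s=arm.get_state(); print({k:np.round(v,3) for k,v in s.items()})
print(R.from_rotvec(s['eef_rot']).as_matrix().round(3))
for n in('top','scene'):
    p,d=grab(n,n+'0'); m=arm.camera_model(n); print(n,m)
E
```

```text
{'t': np.float64(0.0), 'joints': array([ 1.059,  0.182,  1.608, -0.   ,  1.354, -0.206]), 'joint_vel': array([0.   , 0.001, 0.   , 0.   , 0.001, 0.002]), 'joint_efforts': array([ 1.0000e-03, -4.4488e+01, -3.5134e+01, -0.0000e+00,  9.0000e-03,
        0.0000e+00]), 'eef_pos': array([0.173, 0.548, 0.23 ]), 'eef_rot': array([-4.780e-01, -3.104e+00,  3.000e-03]), 'force': array([-0.472,  0.206, -0.128]), 'moment': array([-0.03 ,  0.031,  0.019]), 'finger_force': np.float64(0.0), 'opening': np.float64(0.085)}
[[-0.954  0.301 -0.001]
 [ 0.301  0.954 -0.002]
 [ 0.    -0.002 -1.   ]]
top {'camera_matrix': array([[481.0403449 ,   0.        , 251.28290386],
       [  0.        , 481.0403449 , 190.93939083],
       [  0.        ,   0.        ,   1.        ]]), 'world_to_cam': array([[ 0.02619506, -0.99965345,  0.00260854, -0.01300654],
       [ 0.97411554,  0.02611178,  0.22453751, -0.51886158],
       [-0.22452781, -0.00334075,  0.97446196, -1.14830706],
       [ 0.        ,  0.        ,  0.        ,  1.        ]])}
scene {'camera_matrix': array([[445.01993015,   0.        , 251.29508798],
       [  0.        , 445.01993015, 191.3866254 ],
       [  0.        ,   0.        ,   1.        ]]), 'world_to_cam': array([[-0.7300916 ,  0.68333835,  0.00386824,  0.37081603],
       [-0.37150997, -0.40166661,  0.83704497,  0.16149561],
       [ 0.57353867,  0.60968241,  0.54712042, -1.48333633],
       [ 0.        ,  0.        ,  0.        ,  1.        ]])}
```

View pics/top0.png

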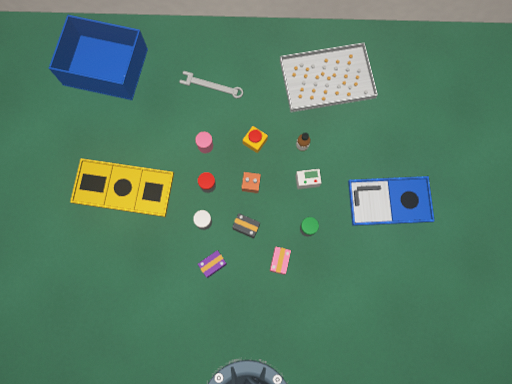

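View pics/scene0.png

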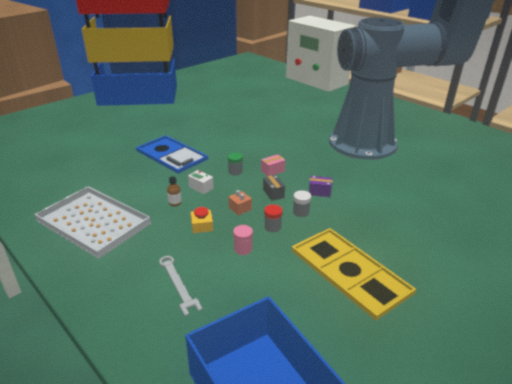

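The top view shows:
- **Jars:** the red-lidded one at (206,181) with a pink look-alike at (204,141), green at (310,226), white at (202,219).
- **Die block:** the dark steel one is at (246,226). The look-alikes are purple at (212,264) and pink at (281,260).
- **Other parts:** punch holder at (251,182), counter at (309,179).
- **Trays:** yellow at left (122,187), blue at right (390,201).

The dark block with the brass strip and the true red lid fit the description. I'll confirm them in a crop and measure.

```bash
cat >> h.py <<'E'
def blobs(p,d,zmin=0.025,zmax=0.09):
    P=cloud('top',d); z=P[...,2]
    m=((z>zmin)&(z<zmax)&(d>0)&(P[...,0]>.2)&(P[...,0]<.85)).astype(np.uint8)
    n,l,st,c=cv2.connectedComponentsWithStats(m,connectivity=4)
    out=[]
    for i in range(1,n):
        if st[i,4]<60 or st[i,4]>900: continue
        k=l==i; zt=np.percentile(z[k],90)
        q=P[k&(z>zt-.008)][:,:2]
        (cx,cy),(w,h),a=cv2.minAreaRect((q*1000).astype(np.float32))
        out.append((c[i].round(0),round(zt,3),(round(cx,1),round(cy,1)),(round(w,1),round(h,1),round(a,1)),p[k].mean(0).astype(int)))
    return out
E
python3 - <<'E'
from h import *
p=cv2.imread('pics/top0.png')[:,:,::-1]; d=np.load('pics/top0_d.npy')
for b in blobs(p,d): print(*b)
P=cloud('top',d); print(P[300,150],P[100,230])
cv2.imwrite('pics/c1.png',cv2.resize(p[120:285,180:340,::-1],None,fx=3.6,fy=3.6,interpolation=cv2.INTER_CUBIC))
a=p[150:225,60:180,::-1];b=p[165:240,335:455,::-1]
cv2.imwrite('pics/c2.png',cv2.resize(np.vstack([a,b]),None,fx=4,fy=4,interpolation=cv2.INTER_CUBIC))
E
```

```text
[101.  82.] 0.084 (803.2, 421.0) (64.9, 206.9, 8.1) [ 30  61 107]
[255. 137.] 0.049 (671.1, -4.9) (35.3, 31.3, 2.2) [220 131  42]
[204. 140.] 0.057 (654.6, 127.8) (42.6, 41.2, 61.8) [214 131 153]
[303. 140.] 0.08 (663.3, -132.0) (16.9, 14.2, 65.3) [103  85  62]
[309. 177.] 0.043 (565.9, -146.2) (40.5, 60.0, 7.5) [185 192 176]
[206. 181.] 0.058 (545.8, 116.1) (42.0, 41.2, 5.8) [208  63  53]
[251. 181.] 0.04 (552.3, 2.4) (43.5, 44.3, 84.5) [210 136  98]
[202. 218.] 0.058 (447.8, 121.7) (41.3, 40.2, 1.5) [220 216 210]
[246. 224.] 0.043 (438.0, 12.0) (60.3, 40.7, 67.8) [141 127  99]
[309. 225.] 0.058 (437.4, -146.1) (41.0, 42.1, 1.7) [ 69 161  91]
[280. 260.] 0.043 (352.5, -75.6) (39.9, 61.7, 78.3) [230 161 151]
[212. 263.] 0.043 (339.1, 93.7) (40.4, 60.4, 36.7) [170 121 149]
[0.24573364 0.24693163 0.00074394] [ 0.79110039  0.06669035 -0.00684307]
```

View pics/c1.png

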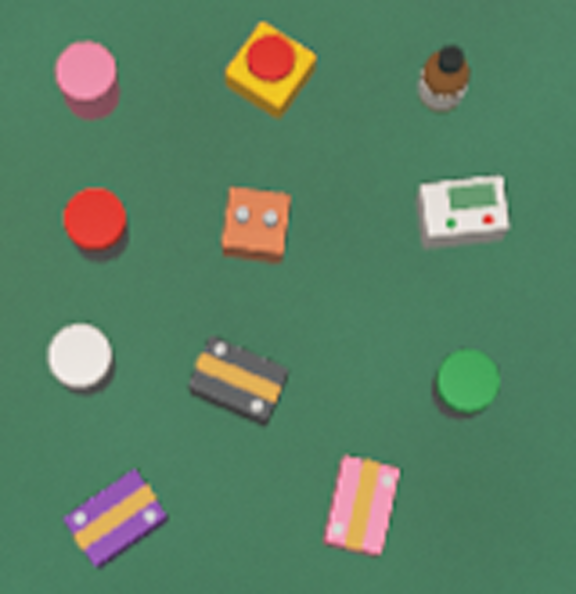

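View pics/c2.png

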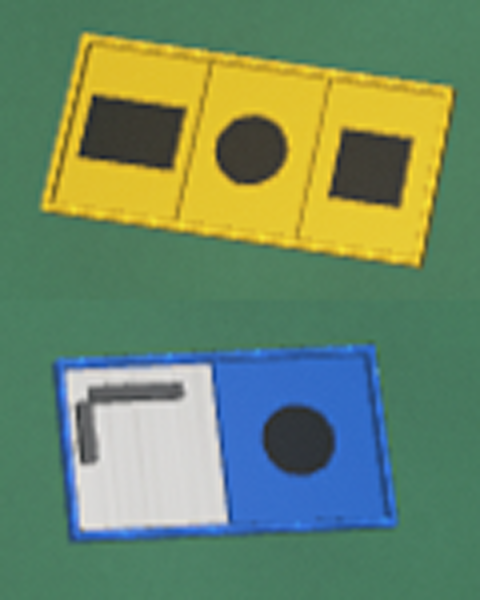

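Confirmed: the true red lid is at (95,218) in the crop, with the pink jar above it. The dark steel die block with the brass strip is at (238,380), with the purple and pink ones below it. Both trays are clear: the yellow outlines run rectangle, disc, square from left to right. On the blue tray, the pad and its L-shaped stops are on the left and the disc is on the right. Next I'll fit the trays.

```bash
cat >> h.py <<'E'
def onplane(n,uv,z):
    m=arm.camera_model(n); K=np.array(m["camera_matrix"]); T=np.linalg.inv(np.array(m["world_to_cam"]))
    uv=np.atleast_2d(uv).astype(float)
    r=np.c_[(uv[:,0]-K[0,2])/K[0,0],-(uv[:,1]-K[1,2])/K[1,1],-np.ones(len(uv))]@T[:3,:3].T
    o=T[:3,3]; return (o+r*((z-o[2])/r[:,2])[:,None])[:,:2]
E
python3 - <<'E'
from h import *
def comps(mask,box):
    u0,v0,u1,v1=box; mm=np.zeros_like(mask); mm[v0:v1,u0:u1]=mask[v0:v1,u0:u1]
    n,l,st,c=cv2.connectedComponentsWithStats(mm.astype(np.uint8),connectivity=8)
    return [(np.argwhere(l==i)[:,::-1]) for i in range(1,n) if st[i,4]>25]
def rep(n,px,z,t):
    q=onplane(n,px,z)*1000; r=cv2.minAreaRect(q.astype(np.float32))
    print(n,t,len(px),px.mean(0).round(1),'cen',q.mean(0).round(1),'rect',np.round(r[0],1),np.round(r[1],1),round(r[2],1))
for n,yb,bb in(('top',(65,152,180,222),(340,170,440,230)),('scene',(285,225,415,315),(130,130,215,175))):
    p=cv2.imread(f'pics/{n}0.png')[:,:,::-1]; hsv=cv2.cvtColor(np.ascontiguousarray(p),cv2.COLOR_RGB2HSV); h,s,v=[hsv[...,i].astype(int) for i in range(3)]
    for t,m,b,z in(('yel',(h>18)&(h<35)&(s>130)&(v>90),yb,.014),('blk-y',(v<75),yb,.006),('blue',(h>100)&(h<125)&(s>130),bb,.014),('pad',(s<60)&(v>150),bb,.008),('blk-b',(v<95)&(s<140),bb,.006)):
        for c in comps(m,b): rep(n,c,z,t)
d=np.load('pics/top0_d.npy');P=cloud('top',d)
for (u,v) in((230,205),(330,205),(120,230),(390,240),(120,150)): print('table',np.median(P[v-4:v+4,u-4:u+4,2]).round(4))
E
```

```text
top yel 3473 [122.5 187.1] cen [531.  337.1] rect [531.9 338.4] [251.3 121.6] 83.0
top blk-y 345 [ 92.4 182.7] cen [542.2 419.4] rect [542.2 419.5] [60.3 40.2] 83.2
top blk-y 214 [122.2 187.2] cen [532.4 339.9] rect [532.8 339.3] [40.7 42.3] 49.0
top blk-y 274 [152.1 191.6] cen [522.6 260.8] rect [522.8 260.8] [44.4 43.4] 83.3
top blue 1977 [403.7 199.5] cen [ 517.5 -395.4] rect [ 515.  -361.3] [121.9 212. ] 4.2
top pad 1305 [372.  202.6] cen [ 508.3 -314.4] rect [ 512.  -311.9] [107.1  95.8] 4.1
top blk-b 230 [409.1 199.6] cen [ 519.2 -412. ] rect [ 519.4 -411.9] [40.1 42.9] 1.5
scene yel 4023 [353.1 271.6] cen [541.6 351. ] rect [538.9 342.2] [255.3 128.4] 82.7
scene blk-y 205 [323.8 249.2] cen [523.6 260.2] rect [523.2 260.2] [40.1 40.4] 83.0
scene blk-y 187 [349.5 268.8] cen [533.6 339.5] rect [533.9 339.4] [38.9 37. ] 73.1
scene blk-y 379 [378.6 291. ] cen [543.6 419.9] rect [543.2 419.1] [58.1 37.3] 83.0
scene blue 854 [166.5 151.1] cen [ 525.5 -373. ] rect [ 519.8 -354.6] [133.  226.7] 3.8
scene pad 339 [182.1 155.9] cen [ 502.2 -321.5] rect [ 509. -317.] [102.6  89.4] 3.5
scene pad 48 [197.9 172.7] cen [ 528.5 -206.4] rect [ 526.3 -209.7] [23.  49.4] 47.3
scene blk-b 53 [161.2 148. ] cen [ 518.6 -413.7] rect [ 518.7 -413.6] [27.7 37.4] 47.3
table 0.0003
table 0.0
table -0.0003
table 0.0003
table 0.0001
```

```bash
cat >> h.py <<'E'
def go(x,y,z,ya):
    "turn about tool z (deg) to bring tool y to angle ya (mod 180), then shift along the turned tool axes (cm)"
    s=arm.get_state(); M=R.from_rotvec(s['eef_rot']).as_matrix(); p=np.array(s['eef_pos'])
    a=np.degrees(np.arctan2(M[1,1],M[0,1])); dw=(ya-a+90)%180-90
    if abs(dw)<0: pass
    j=np.degrees(s['joints']); 
    Mn=R.from_euler('z',dw,degrees=True).as_matrix()@M
    sh=Mn.T@(np.array([x,y,z])-p)*100
    print('t',round(s['t'],2),'pos',p.round(4),'ya',a.round(2),'tilt',np.round(M[:2,2],4),'turn z',round(-dw,2),'j6',j[5].round(0),'shift',sh.round(2),'F',np.round(s['force'],1),'open',round(s['opening'],4))
E
python3 - <<'E'
from h import *
p=cv2.imread('pics/top0.png')[:,:,::-1]; hsv=cv2.cvtColor(np.ascontiguousarray(p),cv2.COLOR_RGB2HSV).astype(int)
h,s,v=hsv[...,0],hsv[...,1],hsv[...,2]
for t,m,(u,w) in(('red',((h<6)|(h>174))&(s>190)&(v>150),(206,181)),('green',(h>55)&(h<75)&(s>150)&(v>100),(310,226))):
    k=np.zeros_like(m);k[w-14:w+14,u-14:u+14]=m[w-14:w+14,u-14:u+14]; q=np.argwhere(k)[:,::-1]
    print(t,len(q),onplane('top',q.mean(0),.055)*1000)
go(.438,.012,.13,-22.2)
E
```

```text
red 205 [[544.13396203 116.66144225]]
green 45 [[ 442.33284049 -152.1407442 ]]
t 0.1 pos [0.1729 0.5479 0.2305] ya 72.48 tilt [-0.0007 -0.0013] turn z -85.32 j6 -12.0 shift [ 39.6  -44.78  10.13] F [-0.1 -0.4 -0. ] open 0.0854
```

>>> play_rows:
  increments:
    - [0,0,0.8,0,0,7.9,7]
    - [0,0,0.8,0,0,7.9,7]
    - [0,0,0.8,0,0,7.9,7]
    - [0,0,0.8,0,0,7.9,7]
    - [0,0,0.8,0,0,7.9,7]
    - [0,0,0.8,0,0,7.9,7]
    - [0,0,0.8,0,0,7.9,7]
    - [0,0,0.8,0,0,7.9,7]

```text
t: 0.9
eef_pos: [0.1729, 0.548, 0.1664]
eef_rot: [2.041, 2.388, -0.002]
force: [-0.1, -0.6, -0.4]
opening: 0.0698
finger_force: 0.0
```

>>> play_rows:
  increments:
    - [0,0,0.8,0,0,7.9,7]
    - [0,0,0.8,0,0,7.9,7]
    - [0,0,0.8,0,0,7.9,7]
    - [0,0,0.8,0,0,7.9,7]
    - [-3.3,3.7,0,0,0,0,7]
    - [-3.3,3.7,0,0,0,0,7]
    - [-3.3,3.7,0,0,0,0,7]
    - [-3.3,3.7,0,0,0,0,7]

```text
t: 1.7
eef_pos: [0.2599, 0.3682, 0.1349]
eef_rot: [2.608, 1.751, -0.001]
force: [1.0, 0.0, 0.4]
opening: 0.0699
finger_force: 0.0
```

>>> play_rows:
  increments:
    - [-3.3,3.7,0,0,0,0,7]
    - [-3.3,3.7,0,0,0,0,7]
    - [-3.3,3.7,0,0,0,0,7]
    - [-3.3,3.7,0,0,0,0,7]
    - [-3.3,3.7,0,0,0,0,7]
    - [-3.3,3.7,0,0,0,0,7]
    - [-3.3,3.7,0,0,0,0,7]
    - [0,0,0,0,0,0,7]

```text
t: 2.5
eef_pos: [0.4145, 0.0528, 0.1359]
eef_rot: [2.613, 1.738, 0.002]
force: [0.4, 0.5, 0.4]
opening: 0.0701
finger_force: 0.0
```

```bash
python3 -c "
from h import *
go(.438,.012,.014,-22.2)"
```

```text
t 2.5 pos [0.4145 0.0528 0.1359] ya -22.74 tilt [ 0.0025 -0.0018] turn z -0.54 j6 14.0 shift [-2.88  3.68 12.21] F [0.4 0.5 0.4] open 0.0701
```

>>> play_rows:
  increments:
    - [0,0,0,0,0,-0.5,7]
    - [-2.9,3.7,0,0,0,0,7]
    - [0,0,0.2,0,0,0,7]
    - [0,0,2,0,0,0,7]
    - [0,0,2,0,0,0,7]
    - [0,0,2,0,0,0,7]
    - [0,0,0,0,0,0,7]
    - [0,0,0,0,0,0,7]

```text
t: 3.3
eef_pos: [0.4346, 0.0186, 0.0732]
eef_rot: [-2.599, -1.763, 0.001]
force: [-0.4, -0.8, 0.6]
opening: 0.0699
finger_force: 0.0
```

```bash
python3 -c "
from h import *
go(.438,.012,.014,-22.2)"
```

```text
t 3.3 pos [0.4346 0.0186 0.0732] ya -21.7 tilt [-0.0014  0.0005] turn z 0.5 j6 8.0 shift [-0.48  0.58  5.92] F [-0.4 -0.8  0.6] open 0.0699
```

>>> play_rows:
  increments:
    - [-0.5,0.6,0,0,0,0.5,7]
    - [0,0,2,0,0,0,7]
    - [0,0,2,0,0,0,7]
    - [0,0,1.5,0,0,0,7]
    - [0,0,0.4,0,0,0,7]
    - [0,0,0,0,0,0,7]
    - [0,0,0,0,0,0,7]
    - [0,0,0,0,0,0,7]

```text
t: 4.1
eef_pos: [0.44, 0.0101, 0.0153]
eef_rot: [2.608, 1.749, 0.002]
force: [-0.8, 0.6, -0.3]
opening: 0.0701
finger_force: 0.0
```

```bash
python3 -c "
from h import *
go(.438,.012,.014,-22.2); print(arm.get_state()['joints'].round(3))"
```

```text
t 4.1 pos [0.44   0.0101 0.0153] ya -22.32 tilt [ 0.002  -0.0006] turn z -0.12 j6 8.0 shift [ 0.1  -0.26  0.13] F [-0.8  0.6 -0.3] open 0.0701
[-0.248  0.223  2.077 -0.     0.839  0.142]
```

>>> play_rows:
  increments:
    - [0.1,-0.25,0.1,0,0,0,7]
    - [0,0,0,0,0,0,7]
    - [0,0,0,0,0,0,3.5]
    - [0,0,0,0,0,0,3.5]
    - [0,0,0,0,0,0,3.5]
    - [0,0,0,0,0,0,3.5]
    - [0,0,0,0,0,0,3.5]
    - [0,0,0,0,0,0,3.5]
  grip_force: 60

```text
t: 4.9
eef_pos: [0.4374, 0.0122, 0.0136]
eef_rot: [2.609, 1.749, 0.001]
force: [-1.0, -0.3, 5.4]
opening: 0.039
finger_force: 62.3
```

```bash
python3 -c "
from h import *
go(.5213,-.3062,.13,4.1)"
```

```text
t 4.9 pos [0.4374 0.0122 0.0136] ya -22.32 tilt [ 0.0005 -0.0001] turn z -26.42 j6 8.0 shift [-32.36   6.1  -11.64] F [-1.  -0.3  5.4] open 0.039
```

>>> play_rows:
  increments:
    - [0,0,-1,0,0,0,3.5]
    - [0,0,-2.5,0,0,0,3.5]
    - [0,0,-2.7,0,0,-6.6,3.5]
    - [0,0,-2.7,0,0,-6.6,3.5]
    - [0,0,-2.7,0,0,-6.6,3.5]
    - [0,0,0,0,0,-6.6,3.5]
    - [0,0,0,0,0,0,3.5]
    - [0,0,0,0,0,0,3.5]

```text
t: 5.7
eef_pos: [0.4361, 0.0125, 0.1286]
eef_rot: [-2.143, -2.295, 0.001]
force: [-0.0, -0.9, -5.2]
opening: 0.0388
finger_force: 61.8
```

>>> play_rows:
  increments:
    - [-4,0.7,0,0,0,0,3.5]
    - [-4,0.7,0,0,0,0,3.5]
    - [-4,0.7,0,0,0,0,3.5]
    - [-4,0.7,0,0,0,0,3.5]
    - [-4,0.7,0,0,0,0,3.5]
    - [-4,0.7,0,0,0,0,3.5]
    - [-4,0.7,0,0,0,0,3.5]
    - [-4,0.7,0,0,0,0,3.5]

```text
t: 6.5
eef_pos: [0.5149, -0.3038, 0.1275]
eef_rot: [-2.142, -2.293, 0.0]
force: [1.1, 0.7, -4.9]
opening: 0.0393
finger_force: 61.7
```

```bash
python3 -c "
from h import *
go(.5175,-.3123,.025,4.1)"
```

```text
t 6.5 pos [ 0.5149 -0.3038  0.1275] ya 3.9 tilt [-0.0025  0.0023] turn z -0.2 j6 -46.0 shift [-0.89  0.22 10.24] F [ 1.1  0.7 -4.9] open 0.0393
```

>>> play_rows:
  increments:
    - [0,0,0,0,0,0,3.5]
    - [0,0,2.5,0,0,0,3.5]
    - [0,0,2.5,0,0,0,3.5]
    - [0,0,2,0,0,0,3.5]
    - [0,0,0,0,0,0,3.5]
    - [0,0,0,0,0,0,3.5]
    - [0,0,0,0,0,0,3.5]
    - [0,0,0,0,0,0,3.5]

```text
t: 7.3
eef_pos: [0.5165, -0.3035, 0.0608]
eef_rot: [2.14, 2.297, 0.0]
force: [0.7, 0.4, -3.5]
opening: 0.0388
finger_force: 61.8
```

```bash
python3 -c "
from h import *
go(.5175,-.3123,.025,4.1)
grab('top','top1')
p=cv2.imread('pics/top1.png'); cv2.imwrite('pics/c3.png',cv2.resize(p[140:260,310:460],None,fx=4,fy=4,interpolation=cv2.INTER_CUBIC))"
```

```text
t 7.3 pos [ 0.5165 -0.3035  0.0608] ya 4.07 tilt [ 0.0018 -0.0016] turn z -0.03 j6 -46.0 shift [-0.88  0.03  3.58] F [ 0.7  0.4 -3.5] open 0.0388
```

View pics/c3.png

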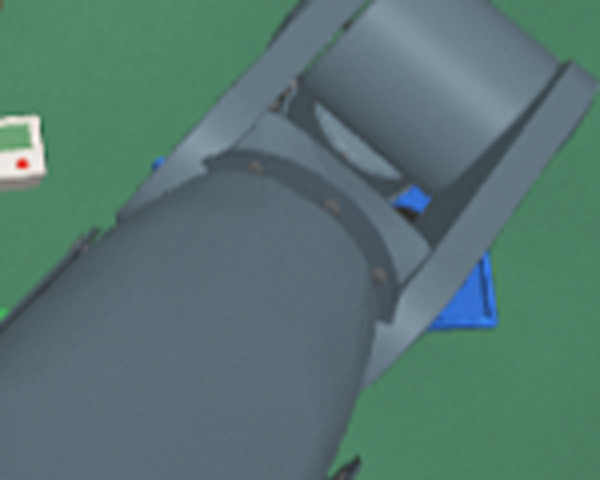

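The arm hides the tray in this view, with only its right corner visible near (465,300). I'll carry on by position and force.

>>> play_rows:
  increments:
    - [-0.9,0,0,0,0,0,3.5]
    - [0,0,1.5,0,0,0,3.5]
    - [0,0,1,0,0,0,3.5]
    - [0,0,0.7,0,0,0,3.5]
    - [0,0,0.3,0,0,0,3.5]
    - [0,0,0,0,0,0,3.5]
    - [0,0,0.2,0,0,0,3.5]
    - [0,0,0.1,0,0,0,3.5]

```text
t: 8.15
eef_pos: [0.5167, -0.3121, 0.0216]
eef_rot: [2.14, 2.299, -0.0]
force: [-1.6, 1.8, 6.8]
opening: 0.039
finger_force: 63.7
```

```bash
python3 -c "
from h import *
go(.5213,-.3062,.022,4.1)"
```

```text
t 8.15 pos [ 0.5167 -0.3121  0.0216] ya 4.09 tilt [ 0.0005 -0.0005] turn z -0.01 j6 -46.0 shift [ 0.55  0.51 -0.04] F [-1.6  1.8  6.8] open 0.039
```

>>> play_rows:
  increments:
    - [0,0,-0.05,0,0,0,3.5]
    - [0,0.1,0,0,0,0,3.5]
    - [0,0.1,0,0,0,0,3.5]
    - [0,0.1,0,0,0,0,3.5]
    - [0,0.1,0,0,0,0,3.5]
    - [0,0.1,0,0,0,0,3.5]
    - [0,0,0,0,0,0,3.5]
    - [0,0,0,0,0,0,3.5]

```text
t: 8.95
eef_pos: [0.5214, -0.3115, 0.0218]
eef_rot: [-2.141, -2.299, 0.0]
force: [-0.4, -0.9, -4.5]
opening: 0.0394
finger_force: 62.0
```

```bash
python3 -c "
from h import *
go(.5213,-.3062,.022,4.1)"
```

```text
t 8.95 pos [ 0.5214 -0.3115  0.0218] ya 4.08 tilt [-0.  0.] turn z -0.02 j6 -46.0 shift [ 0.53  0.03 -0.02] F [-0.4 -0.9 -4.5] open 0.0394
```

>>> play_rows:
  increments:
    - [0,0.05,0,0,0,0,3.5]
    - [0,0.05,0,0,0,0,3.5]
    - [0,0.05,0,0,0,0,3.5]
    - [0,0.05,0,0,0,0,3.5]
    - [0,0,0,0,0,0,3.5]
    - [0,0,0,0,0,0,3.5]
    - [0,0,0,0,0,0,3.5]
    - [0,0,0,0,0,0,3.5]

```text
t: 9.75
eef_pos: [0.5217, -0.3115, 0.0217]
eef_rot: [-2.139, -2.297, 0.003]
force: [-7.8, -0.3, 0.5]
opening: 0.039
finger_force: 62.7
```

```bash
python3 -c "
from h import *
go(.5213,-.3062,.022,4.1)"
```

```text
t 9.75 pos [ 0.5217 -0.3115  0.0217] ya 4.09 tilt [-0.0032  0.0006] turn z -0.01 j6 -46.0 shift [ 0.53 -0.01 -0.03] F [-7.8 -0.3  0.5] open 0.039
```

>>> play_rows:
  increments:
    - [0.1,0,0,0,0,0,3.5]
    - [0.1,0,0,0,0,0,3.5]
    - [0.1,0,0,0,0,0,3.5]
    - [0.1,0,0,0,0,0,3.5]
    - [0.05,0,0,0,0,0,3.5]
    - [0.05,0,0,0,0,0,3.5]
    - [0,0,0,0,0,0,3.5]
    - [0,0,0,0,0,0,3.5]

```text
t: 10.55
eef_pos: [0.5215, -0.3076, 0.0217]
eef_rot: [-2.14, -2.298, 0.004]
force: [-7.3, -3.9, -1.9]
opening: 0.0391
finger_force: 62.2
```

```bash
python3 -c "
from h import *
go(.5213,-.3062,.022,4.1)"
```

```text
t 10.55 pos [ 0.5215 -0.3076  0.0217] ya 4.08 tilt [-0.0027 -0.0013] turn z -0.02 j6 -46.0 shift [ 0.14 -0.01 -0.03] F [-7.3 -3.9 -1.9] open 0.0391
```

>>> play_rows:
  increments:
    - [0.05,0,0,0,0,0,3.5]
    - [0.05,0,0,0,0,0,3.5]
    - [0.05,0,0,0,0,0,3.5]
    - [0.05,0,0,0,0,0,3.5]
    - [0,0,0,0,0,0,3.5]
    - [0,0,0,0,0,0,3.5]
    - [0,0,0,0,0,0,3.5]
    - [0,0,0,0,0,0,3.5]

```text
t: 11.35
eef_pos: [0.5214, -0.307, 0.0218]
eef_rot: [2.141, 2.298, -0.006]
force: [-7.5, -8.9, -5.3]
opening: 0.0391
finger_force: 61.9
```

```bash
python3 -c "
from h import *
go(.5213,-.3062,.022,4.1)"
```

```text
t 11.35 pos [ 0.5214 -0.307   0.0218] ya 4.07 tilt [-0.002  -0.0035] turn z -0.03 j6 -46.0 shift [ 0.08 -0.01 -0.02] F [-7.5 -8.9 -5.3] open 0.0391
```

>>> play_rows:
  increments:
    - [0,0,0.05,0,0,0,3.5]
    - [0,0,0.05,0,0,0,3.5]
    - [0,0,0.05,0,0,0,3.5]
    - [0,0,0,0,0,0,3.5]
    - [0,0,0,0,0,0,5.5]
    - [0,0,0,0,0,0,5.5]
    - [0,0,0,0,0,0,5.5]
    - [0,0,0,0,0,0,5.5]

```text
t: 12.15
eef_pos: [0.5233, -0.3043, 0.0205]
eef_rot: [2.14, 2.299, 0.0]
force: [0.3, -1.2, -0.6]
opening: 0.055
finger_force: 0.0
```

>>> play_rows:
  increments:
    - [0,0,-0.5,0,0,0,5.5]
    - [0,0,-1.5,0,0,0,5.5]
    - [0,0,-2.5,0,0,0,5.5]
    - [0,0,0,0,0,0,0]
    - [-1,-2,0,0,0,0,0]
    - [0,-2.5,0,0,0,0,0]
    - [0,0,0,0,0,0,0]
    - [0,0,0,0,0,0,0]

```text
t: 12.95
eef_pos: [0.4787, -0.3178, 0.0656]
eef_rot: [2.142, 2.298, 0.0]
force: [0.6, -0.1, 0.0]
opening: -0.0002
finger_force: 0.0
```

```bash
python3 -c "
from h import *
p,d=grab('scene','sc1')
cv2.imwrite('pics/c4.png',cv2.resize(p[110:200,110:240,::-1],None,fx=6,fy=6,interpolation=cv2.INTER_CUBIC))
go(.5213,-.3062,.022,4.1)"
```

```text
t 13.0 pos [ 0.4792 -0.3178  0.0657] ya 4.06 tilt [ 0.0009 -0.0005] turn z -0.04 j6 -49.0 shift [0.86 4.28 4.37] F [1.1 0.8 0.6] open 0.0
```

View pics/c4.png

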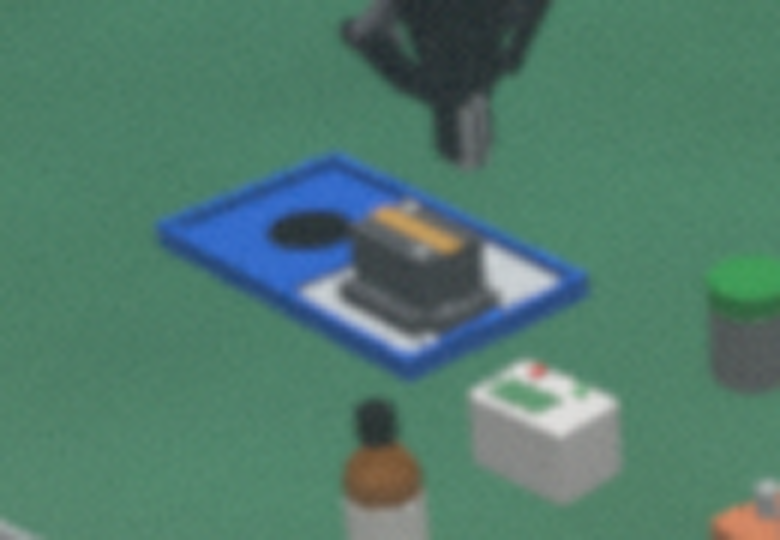

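The block sits in the corner against both stops, at (420,265) in the crop. To be sure, I'll nudge it with closed fingers against each stop in turn.

>>> play_rows:
  increments:
    - [0.9,0,1,0,0,0,0]
    - [0,0,2,0,0,0,0]
    - [0,0,1.7,0,0,0,0]
    - [0,0,0,0,0,0,0]
    - [0,0.2,0,0,0,0,0]
    - [0,0.2,0,0,0,0,0]
    - [0,0.2,0,0,0,0,0]
    - [0,0,0,0,0,0,0]

```text
t: 13.8
eef_pos: [0.4849, -0.3086, 0.0192]
eef_rot: [2.139, 2.298, 0.0]
force: [-0.2, -0.6, 0.7]
opening: -0.0005
finger_force: 0.0
```

>>> play_rows:
  increments:
    - [0,0.1,0,0,0,0,0]
    - [0,0.1,0,0,0,0,0]
    - [0,0.1,0,0,0,0,0]
    - [0,0,0,0,0,0,0]
    - [0,0,0,0,0,0,0]
    - [0,0,0,0,0,0,0]
    - [0,0,0,0,0,0,0]
    - [0,0,0,0,0,0,0]

```text
t: 14.6
eef_pos: [0.4869, -0.308, 0.0182]
eef_rot: [-2.141, -2.299, 0.0]
force: [-0.7, 0.4, 0.1]
opening: -0.0001
finger_force: 0.0
```

```bash
python3 -c "
from h import *
go(.5213,-.3062,.022,4.1)"
```

```text
t 14.6 pos [ 0.4869 -0.308   0.0182] ya 4.08 tilt [-0.0001  0.    ] turn z -0.02 j6 -48.0 shift [-0.07  3.44 -0.38] F [-0.7  0.4  0.1] open -0.0001
```

>>> play_rows:
  increments:
    - [0,0.1,0,0,0,0,0]
    - [0,0.1,0,0,0,0,0]
    - [0,0.1,0,0,0,0,0]
    - [0,0.1,0,0,0,0,0]
    - [0,0,0,0,0,0,0]
    - [0,0,0,0,0,0,0]
    - [0,0,0,0,0,0,0]
    - [0,0,0,0,0,0,0]

```text
t: 15.4
eef_pos: [0.4876, -0.3078, 0.0183]
eef_rot: [-2.137, -2.295, 0.006]
force: [-17.0, -1.1, 11.0]
opening: -0.0002
finger_force: 8.5
```

```bash
python3 -c "
from h import *
go(.5213,-.3062,.022,4.1)"
```

```text
t 15.4 pos [ 0.4876 -0.3078  0.0183] ya 4.1 tilt [-0.0068  0.0013] turn z 0.0 j6 -48.0 shift [-0.08  3.37 -0.39] F [-17.   -1.1  11. ] open -0.0002
```

>>> play_rows:
  increments:
    - [0,-0.8,0,0,0,0,0]
    - [0,0,-2,0,0,0,0]
    - [0,0,-3,0,0,0,0]
    - [-2.5,0,0,0,0,0,0]
    - [-2.5,0,0,0,0,0,0]
    - [0,2,0,0,0,0,0]
    - [0,2,0,0,0,0,0]
    - [0,0,0,0,0,0,0]

```text
t: 16.2
eef_pos: [0.5283, -0.3554, 0.0685]
eef_rot: [2.139, 2.299, 0.001]
force: [-0.9, 0.3, 0.1]
opening: -0.0003
finger_force: 0.0
```

```bash
python3 -c "
from h import *
go(.5213,-.3062,.024,4.1)"
```

```text
t 16.2 pos [ 0.5283 -0.3554  0.0685] ya 4.13 tilt [ 0.0019 -0.0008] turn z 0.03 j6 -49.0 shift [ 4.96 -0.36  4.45] F [-0.9  0.3  0.1] open -0.0003
```

>>> play_rows:
  increments:
    - [0,-0.3,0,0,0,0,0]
    - [0,0,2.2,0,0,0,0]
    - [0,0,2.2,0,0,0,0]
    - [0,0,0,0,0,0,0]
    - [0.2,0,0,0,0,0,0]
    - [0.2,0,0,0,0,0,0]
    - [0.2,0,0,0,0,0,0]
    - [0,0,0,0,0,0,0]

```text
t: 17.0
eef_pos: [0.5235, -0.3496, 0.0253]
eef_rot: [2.14, 2.298, -0.0]
force: [-0.0, 0.1, -0.4]
opening: 0.0002
finger_force: 0.0
```

>>> play_rows:
  increments:
    - [0.1,0,0,0,0,0,0]
    - [0.1,0,0,0,0,0,0]
    - [0,0,0,0,0,0,0]
    - [0,0,0,0,0,0,0]
    - [0,0,0,0,0,0,0]
    - [0,0,0,0,0,0,0]
    - [0,0,0,0,0,0,0]
    - [0,0,0,0,0,0,0]

```text
t: 17.8
eef_pos: [0.5229, -0.3476, 0.0243]
eef_rot: [2.141, 2.299, -0.0]
force: [0.3, 0.4, -0.1]
opening: 0.0001
finger_force: 0.0
```

```bash
python3 -c "
from h import *
go(.5213,-.3062,.024,4.1)"
```

```text
t 17.8 pos [ 0.5229 -0.3476  0.0243] ya 4.08 tilt [-0. -0.] turn z -0.02 j6 -49.0 shift [4.14 0.14 0.03] F [ 0.3  0.4 -0.1] open 0.0001
```

>>> play_rows:
  increments:
    - [0.1,0,0,0,0,0,0]
    - [0.1,0,0,0,0,0,0]
    - [0.1,0,0,0,0,0,0]
    - [0,0,0,0,0,0,0]
    - [0,0,0,0,0,0,0]
    - [0,0,0,0,0,0,0]
    - [0,0,0,0,0,0,0]
    - [0,0,0,0,0,0,0]

```text
t: 18.6
eef_pos: [0.5228, -0.3461, 0.0248]
eef_rot: [2.14, 2.297, -0.002]
force: [-0.6, -5.5, -1.7]
opening: 0.0
finger_force: 2.6
```

```bash
python3 -c "
from h import *
go(.5213,-.3062,.024,4.1)"
```

```text
t 18.6 pos [ 0.5228 -0.3461  0.0248] ya 4.07 tilt [ 0.0009 -0.0027] turn z -0.03 j6 -48.0 shift [3.99 0.13 0.07] F [-0.6 -5.5 -1.7] open 0.0
```

>>> play_rows:
  increments:
    - [0.1,0,0,0,0,0,0]
    - [0.1,0,0,0,0,0,0]
    - [0.1,0,0,0,0,0,0]
    - [0,0,0,0,0,0,0]
    - [0,0,0,0,0,0,0]
    - [0,0,0,0,0,0,0]
    - [0,0,0,0,0,0,0]
    - [0,0,0,0,0,0,0]

```text
t: 19.4
eef_pos: [0.5229, -0.3458, 0.0258]
eef_rot: [2.137, 2.294, -0.006]
force: [-2.2, -12.2, 0.0]
opening: -0.0001
finger_force: 6.0
```

```bash
python3 -c "
from h import *
go(.5213,-.3062,.024,4.1)"
```

```text
t 19.4 pos [ 0.5229 -0.3458  0.0258] ya 4.06 tilt [ 0.0023 -0.0072] turn z -0.04 j6 -48.0 shift [3.96 0.12 0.15] F [ -2.2 -12.2   0. ] open -0.0001
```

The block is firmly home: it took 17 N in x and 12 N in y with almost no travel. Next is the red-lidded jar.

>>> play_rows:
  increments:
    - [-1,0,0,0,0,0,0]
    - [0,0,-2.5,0,0,0,0]
    - [0,0,-3.5,0,0,-7.7,6.5]
    - [0,0,-3.5,0,0,-7.7,6.5]
    - [0,0,-1.2,0,0,-7.7,6.5]
    - [0,0,0,0,0,-7.7,6.5]
    - [0,0,0,0,0,-7.7,6.5]
    - [0,0,0,0,0,-7.7,6.5]

```text
t: 20.2
eef_pos: [0.5232, -0.3512, 0.1313]
eef_rot: [-1.059, -2.957, -0.001]
force: [-0.8, 0.9, -0.1]
opening: 0.0648
finger_force: 0.0
```

```bash
python3 -c "
from h import *
go(.545,.1164,.13,50)"
```

```text
t 20.2 pos [ 0.5232 -0.3512  0.1313] ya 50.6 tilt [-0.      0.0008] turn z 0.6 j6 -95.0 shift [28.38 37.22  0.17] F [-0.8  0.9 -0.1] open 0.0648
```

>>> play_rows:
  increments:
    - [2.8,3.75,0,0,0,0,6.5]
    - [2.8,3.75,0,0,0,0,6.5]
    - [2.8,3.75,0,0,0,0,6.5]
    - [2.8,3.75,0,0,0,0,6.5]
    - [2.8,3.75,0,0,0,0,6.5]
    - [2.8,3.75,0,0,0,0,6.5]
    - [2.8,3.75,0,0,0,0,6.5]
    - [2.8,3.75,0,0,0,0,6.5]

```text
t: 21.0
eef_pos: [0.5423, 0.0245, 0.1314]
eef_rot: [-1.067, -2.954, -0.001]
force: [0.6, -0.3, -0.5]
opening: 0.065
finger_force: 0.0
```

>>> play_rows:
  increments:
    - [2.8,3.75,0,0,0,0,6.5]
    - [2.8,3.75,0,0,0,0,6.5]
    - [0,0,0,0,0,0,6.5]
    - [0,0,2,0,0,0,6.5]
    - [0,0,2,0,0,0,6.5]
    - [0,0,0,0,0,0,6.5]
    - [0,0,0,0,0,0,6.5]
    - [0,0,0,0,0,0,6.5]

```text
t: 21.8
eef_pos: [0.5483, 0.1154, 0.0924]
eef_rot: [1.068, 2.953, 0.001]
force: [0.9, -0.3, 0.0]
opening: 0.0655
finger_force: 0.0
```

```bash
python3 -c "
from h import *
go(.545,.1164,.011,50.5)"
```

```text
t 21.8 pos [0.5483 0.1154 0.0924] ya 50.25 tilt [0.0014 0.0001] turn z -0.25 j6 -50.0 shift [ 0.32 -0.14  8.14] F [ 0.9 -0.3  0. ] open 0.0655
```

>>> play_rows:
  increments:
    - [0.3,-0.1,0,0,0,0,6.5]
    - [0,0,2.5,0,0,0,6.5]
    - [0,0,2.5,0,0,0,6.5]
    - [0,0,2,0,0,0,6.5]
    - [0,0,1.1,0,0,0,6.5]
    - [0,0,0,0,0,0,6.5]
    - [0,0,0,0,0,0,6.5]
    - [0,0,0,0,0,0,3.7]
  grip_force: 30

```text
t: 22.6
eef_pos: [0.5457, 0.117, 0.0117]
eef_rot: [1.066, 2.953, 0.001]
force: [-0.4, 0.5, -0.1]
opening: 0.0518
finger_force: 0.0
```

>>> play_rows:
  increments:
    - [0,0,0,0,0,0,3.7]
    - [0,0,0,0,0,0,3.7]
    - [0,0,0,0,0,0,3.7]
    - [0,0,0,0,0,0,3.7]
    - [0,0,0,0,0,0,3.7]
    - [0,0,0,0,0,0,3.7]
    - [0,0,-1,0,0,0,3.7]
    - [0,0,-2,0,0,0,3.7]

```text
t: 23.4
eef_pos: [0.5428, 0.117, 0.0395]
eef_rot: [-1.066, -2.951, 0.002]
force: [-0.5, 0.4, -0.8]
opening: 0.0431
finger_force: 30.7
```

```bash
python3 -c "
from h import *
go(.519,-.412,.13,50.5)"
```

```text
t 23.4 pos [0.5428 0.117  0.0395] ya 50.28 tilt [-0.0037 -0.    ] turn z -0.22 j6 -50.0 shift [-31.78 -42.35  -9.04] F [-0.5  0.4 -0.8] open 0.0431
```

>>> play_rows:
  increments:
    - [0,0,-3,0,0,0,3.7]
    - [0,0,-3,0,0,0,3.7]
    - [0,0,-3,0,0,0,3.7]
    - [-1.8,-2.3,0,0,0,0,3.7]
    - [-3,-4,0,0,0,0,3.7]
    - [-3,-4,0,0,0,0,3.7]
    - [-3,-4,0,0,0,0,3.7]
    - [-3,-4,0,0,0,0,3.7]

```text
t: 24.2
eef_pos: [0.5332, -0.1136, 0.1309]
eef_rot: [1.067, 2.955, 0.0]
force: [1.8, 0.1, -0.9]
opening: 0.043
finger_force: 30.8
```

>>> play_rows:
  increments:
    - [-3,-4,0,0,0,0,3.7]
    - [-3,-4,0,0,0,0,3.7]
    - [-3,-4,0,0,0,0,3.7]
    - [-3,-4,0,0,0,0,3.7]
    - [-3,-4,0,0,0,0,3.7]
    - [-3,-4,0,0,0,0,3.7]
    - [0,0,0,0,0,0,3.7]
    - [0,0,0,0,0,0,3.7]

```text
t: 25.0
eef_pos: [0.5179, -0.4125, 0.1301]
eef_rot: [-1.071, -2.953, -0.001]
force: [0.0, 0.2, -1.5]
opening: 0.0428
finger_force: 30.9
```

```bash
python3 -c "
from h import *
go(.519,-.412,.018,50.5)"
```

```text
t 25.0 pos [ 0.5179 -0.4125  0.1301] ya 50.13 tilt [-0.0005  0.0009] turn z -0.37 j6 -99.0 shift [-0.06  0.1  11.21] F [ 0.   0.2 -1.5] open 0.0428
```

>>> play_rows:
  increments:
    - [0,0.1,2.5,0,0,0,3.7]
    - [0,0,3,0,0,0,3.7]
    - [0,0,3,0,0,0,3.7]
    - [0,0,1.8,0,0,0,3.7]
    - [0,0,0.5,0,0,0,3.7]
    - [0,0,0,0,0,0,3.7]
    - [0,0,0.2,0,0,0,3.7]
    - [0,0,0.1,0,0,0,3.7]

```text
t: 25.8
eef_pos: [0.5204, -0.4117, 0.021]
eef_rot: [1.066, 2.952, -0.002]
force: [-0.2, -0.3, -1.3]
opening: 0.0431
finger_force: 31.0
```

```bash
python3 -c "
from h import *
go(.519,-.412,.018,50.5)"
```

```text
t 25.8 pos [ 0.5204 -0.4117  0.021 ] ya 50.29 tilt [ 0.0019 -0.0022] turn z -0.21 j6 -99.0 shift [ 0.08 -0.11  0.3 ] F [-0.2 -0.3 -1.3] open 0.0431
```

>>> play_rows:
  increments:
    - [0.1,-0.1,0,0,0,0,3.7]
    - [0,0,0.1,0,0,0,3.7]
    - [0,0,0.1,0,0,0,3.7]
    - [0,0,0.1,0,0,0,3.7]
    - [0,0,0,0,0,0,3.7]
    - [0,0,0,0,0,0,3.7]
    - [0,0,0,0,0,0,3.7]
    - [0,0,0,0,0,0,3.7]

```text
t: 26.6
eef_pos: [0.5184, -0.4114, 0.0179]
eef_rot: [1.067, 2.954, -0.001]
force: [-2.6, 3.1, 7.9]
opening: 0.043
finger_force: 31.1
```

```bash
python3 -c "
from h import *
go(.519,-.412,.018,50.5)"
```

```text
t 26.6 pos [ 0.5184 -0.4114  0.0179] ya 50.28 tilt [ 0.0006 -0.0009] turn z -0.22 j6 -99.0 shift [-0.09 -0.   -0.01] F [-2.6  3.1  7.9] open 0.043
```

Contact. I'll release it and lift, then set up for the green jar at about (440,-147).

>>> play_rows:
  increments:
    - [0,0,0,0,0,0,5.8]
    - [0,0,0,0,0,0,5.8]
    - [0,0,0,0,0,0,5.8]
    - [0,0,-1,0,0,0,5.8]
    - [0,0,-3,0,0,0,6.5]
    - [0,0,-3.5,0,0,0,6.5]
    - [0,0,-4,0,0,0,6.5]
    - [0,0,0,0,0,0,6.5]

```text
t: 27.4
eef_pos: [0.5211, -0.4142, 0.1394]
eef_rot: [1.063, 2.945, -0.009]
force: [0.0, -0.8, 0.4]
opening: 0.0649
finger_force: 0.0
```

```bash
python3 -c "
from h import *
p=cv2.imread('pics/top0.png'); h,s,v=cv2.split(cv2.cvtColor(p,cv2.COLOR_BGR2HSV).astype(np.uint8))
print(h[226,310],s[226,310],v[226,310],h[226,340],s[226,340],v[226,340])
# scene-camera check of lid via depth
d=np.load('pics/scene0_d.npy');P=cloud('scene',d)
for n,(u,w) in (('g',(235,160)),('r',(273,215))):
    q=P[w-14:w+14,u-12:u+12].reshape(-1,3); q=q[(q[:,2]>.048)&(q[:,2]<.07)]
    print(n,len(q),cv2.minEnclosingCircle((q[:,:2]*1000).astype(np.float32)))
d=np.load('pics/top0_d.npy');P=cloud('top',d)
for n,(u,w) in (('g',(310,226)),('r',(206,181))):
    q=P[w-14:w+14,u-14:u+14].reshape(-1,3); q=q[(q[:,2]>.045)&(q[:,2]<.07)]
    print(n,len(q),q.mean(0)*1000,cv2.minEnclosingCircle((q[:,:2]*1000).astype(np.float32)))
go(.438,-.146,.13,50.5)"
```

```text
67 148 171 73 100 125
g 112 ((437.8547668457031, -142.3952178955078), 22.78814697265625)
r 183 ((547.5092163085938, 118.89946746826172), 22.043920516967773)
g 245 [ 437.40192718 -146.22989457   54.82073684] ((437.87750244140625, -146.85450744628906), 21.886573791503906)
r 239 [545.51466254 115.97677097  54.57077266] ((546.1026000976562, 116.15791320800781), 22.38705825805664)
t 27.4 pos [ 0.5211 -0.4142  0.1394] ya 50.29 tilt [ 0.0082 -0.0093] turn z -0.21 j6 -99.0 shift [23.48 15.41  0.62] F [ 0.  -0.8  0.4] open 0.0649
```

>>> play_rows:
  increments:
    - [3.35,2.2,0,0,0,0,6.5]
    - [3.35,2.2,0,0,0,0,6.5]
    - [3.35,2.2,0,0,0,0,6.5]
    - [3.35,2.2,0,0,0,0,6.5]
    - [3.35,2.2,0,0,0,0,6.5]
    - [3.35,2.2,0,0,0,0,6.5]
    - [3.35,2.2,0,0,0,0,6.5]
    - [0,0,0,0,0,0,6.5]

```text
t: 28.2
eef_pos: [0.4339, -0.1383, 0.1306]
eef_rot: [-1.061, -2.954, -0.002]
force: [-0.1, -1.8, 0.8]
opening: 0.065
finger_force: 0.0
```

>>> play_rows:
  increments:
    - [0,0,2,0,0,0,6.5]
    - [0,0,2,0,0,0,6.5]
    - [0,0,0,0,0,0,6.5]
    - [0,0,0,0,0,0,6.5]
    - [0,0,0,0,0,0,6.5]
    - [0,0,0,0,0,0,6.5]
    - [0,0,0,0,0,0,6.5]
    - [0,0,0,0,0,0,6.5]

```text
t: 29.0
eef_pos: [0.4363, -0.1428, 0.0917]
eef_rot: [1.067, 2.954, -0.0]
force: [-0.5, -0.4, 0.0]
opening: 0.065
finger_force: 0.0
```

```bash
python3 -c "
from h import *
go(.438,-.146,.012,50.5)
p,d=grab('scene','sc2')
cv2.imwrite('pics/c5.png',cv2.resize(p[110:200,110:270,::-1],None,fx=5,fy=5,interpolation=cv2.INTER_CUBIC))"
```

```text
t 29.0 pos [ 0.4363 -0.1428  0.0917] ya 50.28 tilt [ 0.0007 -0.0005] turn z -0.22 j6 -83.0 shift [-0.33 -0.14  7.97] F [-0.5 -0.4  0. ] open 0.065
```

View pics/c5.png

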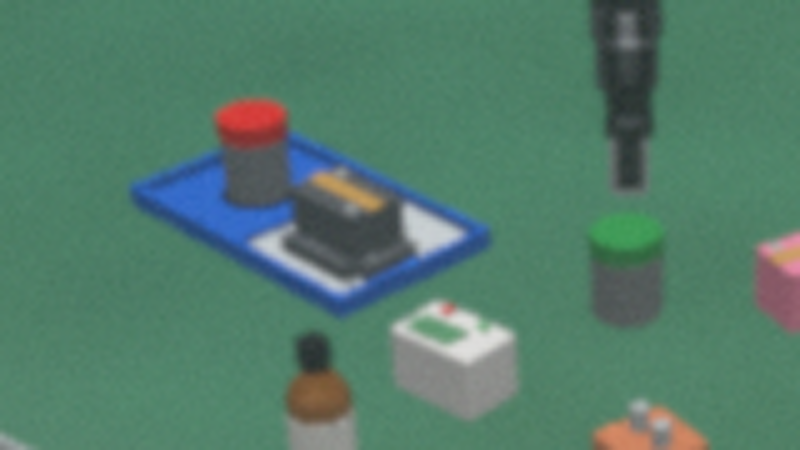

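The red-lidded jar stands upright on its disc at (255,155), and the die block is home at (350,220). The gripper hangs above the green-lidded jar at (627,265), so I'll grasp it.

>>> play_rows:
  increments:
    - [-0.3,-0.1,0,0,0,0,6.5]
    - [0,0,2.5,0,0,0,6.5]
    - [0,0,2.5,0,0,0,6.5]
    - [0,0,2,0,0,0,6.5]
    - [0,0,0.9,0,0,0,6.5]
    - [0,0,0,0,0,0,6.5]
    - [0,0,0,0,0,0,6.5]
    - [0,0,0,0,0,0,3.7]

```text
t: 29.85
eef_pos: [0.4386, -0.1458, 0.0133]
eef_rot: [1.066, 2.953, -0.001]
force: [0.2, 0.2, -0.2]
opening: 0.0517
finger_force: 0.0
```

>>> play_rows:
  increments:
    - [0,0,0,0,0,0,3.7]
    - [0,0,0,0,0,0,3.7]
    - [0,0,0,0,0,0,3.7]
    - [0,0,0,0,0,0,3.7]
    - [0,0,0,0,0,0,3.7]
    - [0,0,-2,0,0,0,3.7]
    - [0,0,-4.5,0,0,0,3.7]
    - [0,0,-4.5,0,0,0,3.7]

```text
t: 30.65
eef_pos: [0.4367, -0.1446, 0.123]
eef_rot: [-1.067, -2.953, -0.001]
force: [1.3, -1.2, -0.4]
opening: 0.0429
finger_force: 31.0
```

```bash
python3 -c "
from h import *
go(.5327,.3398,.12,50.5)"
```

```text
t 30.65 pos [ 0.4367 -0.1446  0.123 ] ya 50.28 tilt [-0.002   0.0014] turn z -0.22 j6 -83.0 shift [23.41 43.49  0.35] F [ 1.3 -1.2 -0.4] open 0.0429
```

>>> play_rows:
  increments:
    - [2.3,4.3,0,0,0,0,3.7]
    - [2.3,4.3,0,0,0,0,3.7]
    - [2.3,4.3,0,0,0,0,3.7]
    - [2.3,4.3,0,0,0,0,3.7]
    - [2.3,4.3,0,0,0,0,3.7]
    - [2.3,4.3,0,0,0,0,3.7]
    - [2.3,4.3,0,0,0,0,3.7]
    - [2.3,4.3,0,0,0,0,3.7]

```text
t: 31.45
eef_pos: [0.516, 0.2391, 0.1226]
eef_rot: [1.067, 2.954, 0.0]
force: [1.1, -0.5, -1.1]
opening: 0.0431
finger_force: 31.1
```

>>> play_rows:
  increments:
    - [2.3,4.3,0,0,0,0,3.7]
    - [2.3,4.3,0,0,0,0,3.7]
    - [0.4,0.5,0,0,0,0,3.7]
    - [0,0,0,0,0,0,3.7]
    - [0,0,2.5,0,0,0,3.7]
    - [0,0,2.5,0,0,0,3.7]
    - [0,0,0,0,0,0,3.7]
    - [0,0,0,0,0,0,3.7]

```text
t: 32.25
eef_pos: [0.5355, 0.3374, 0.0723]
eef_rot: [-1.069, -2.953, 0.002]
force: [0.2, -0.1, -0.8]
opening: 0.0431
finger_force: 31.3
```

```bash
python3 -c "
from h import *
go(.5327,.3398,.019,50.5)"
```

```text
t 32.25 pos [0.5355 0.3374 0.0723] ya 50.2 tilt [-0.0014 -0.0008] turn z -0.3 j6 -29.0 shift [0.36 0.02 5.33] F [ 0.2 -0.1 -0.8] open 0.0431
```

>>> play_rows:
  increments:
    - [0.35,0,0,0,0,0,3.7]
    - [0,0,2.5,0,0,0,3.7]
    - [0,0,2,0,0,0,3.7]
    - [0,0,0.5,0,0,0,3.7]
    - [0,0,0,0,0,0,3.7]
    - [0,0,0.1,0,0,0,3.7]
    - [0,0,0.1,0,0,0,3.7]
    - [0,0,0.1,0,0,0,3.7]

```text
t: 33.05
eef_pos: [0.5338, 0.3414, 0.0204]
eef_rot: [1.067, 2.953, 0.002]
force: [-0.3, -0.6, -2.0]
opening: 0.0428
finger_force: 31.3
```

```bash
python3 -c "
from h import *
go(.5327,.3398,.019,50.5)"
```

```text
t 33.05 pos [0.5338 0.3414 0.0204] ya 50.28 tilt [0.0017 0.0007] turn z -0.22 j6 -28.0 shift [-0.02 -0.19  0.14] F [-0.3 -0.6 -2. ] open 0.0428
```

>>> play_rows:
  increments:
    - [0,-0.15,0,0,0,0,3.7]
    - [0,0,0.1,0,0,0,3.7]
    - [0,0,0.1,0,0,0,3.7]
    - [0,0,0,0,0,0,3.7]
    - [0,0,0,0,0,0,3.7]
    - [0,0,0,0,0,0,3.7]
    - [0,0,0,0,0,0,3.7]
    - [0,0,0,0,0,0,3.7]

```text
t: 33.85
eef_pos: [0.5323, 0.34, 0.0194]
eef_rot: [1.067, 2.955, -0.0]
force: [-5.4, -2.9, 12.8]
opening: 0.0429
finger_force: 31.8
```

```bash
python3 -c "
from h import *
go(.5327,.3398,.019,50.5)"
```

```text
t 33.85 pos [0.5323 0.34   0.0194] ya 50.3 tilt [ 0.0004 -0.0002] turn z -0.2 j6 -28.0 shift [-0.04  0.01  0.04] F [-5.4 -2.9 12.8] open 0.0429
```

>>> play_rows:
  increments:
    - [0,0,0,0,0,0,5.8]
    - [0,0,0,0,0,0,5.8]
    - [0,0,0,0,0,0,5.8]
    - [0,0,-1,0,0,0,5.8]
    - [0,0,-2.5,0,0,0,6.5]
    - [0,0,-3.5,0,0,0,6.5]
    - [0,0,-3.5,0,0,7.1,6.5]
    - [0,0,0,0,0,7.1,6.5]

```text
t: 34.65
eef_pos: [0.5358, 0.3415, 0.1293]
eef_rot: [1.428, 2.79, 0.013]
force: [0.8, 0.4, 0.1]
opening: 0.0652
finger_force: 0.0
```

>>> play_rows:
  increments:
    - [0,0,0,0,0,7.1,6.5]
    - [0,0,0,0,0,7.1,6.5]
    - [0,0,0,0,0,7.1,6.5]
    - [0,0,0,0,0,7.1,6.5]
    - [0,0,0,0,0,0,6.5]
    - [0,0,0,0,0,0,6.5]
    - [0,0,0,0,0,0,6.5]
    - [0,0,0,0,0,0,6.5]

```text
t: 35.45
eef_pos: [0.5321, 0.3399, 0.1223]
eef_rot: [2.066, 2.367, 0.0]
force: [-0.1, 0.2, -0.5]
opening: 0.0649
finger_force: 0.0
```

```bash
python3 -c "
from h import *
go(.566,-.1462,.12,7.5)"
```

```text
t 35.45 pos [0.5321 0.3399 0.1223] ya 7.76 tilt [ 0. -0.] turn z 0.26 j6 14.0 shift [-48.64  -2.98   0.23] F [-0.1  0.2 -0.5] open 0.0649
```

>>> play_rows:
  increments:
    - [0,0,0,0,0,0.3,6.5]
    - [-4.4,-0.3,0,0,0,0,6.5]
    - [-4.4,-0.3,0,0,0,0,6.5]
    - [-4.4,-0.3,0,0,0,0,6.5]
    - [-4.4,-0.3,0,0,0,0,6.5]
    - [-4.4,-0.3,0,0,0,0,6.5]
    - [-4.4,-0.3,0,0,0,0,6.5]
    - [-4.4,-0.3,0,0,0,0,6.5]

```text
t: 36.25
eef_pos: [0.5507, 0.03, 0.1225]
eef_rot: [2.073, 2.36, 0.0]
force: [-1.3, -0.9, 0.9]
opening: 0.0652
finger_force: 0.0
```

>>> play_rows:
  increments:
    - [-4.4,-0.3,0,0,0,0,6.5]
    - [-4.4,-0.3,0,0,0,0,6.5]
    - [-4.4,-0.3,0,0,0,0,6.5]
    - [-4.4,0,0,0,0,0,6.5]
    - [0,0,0,0,0,0,6.5]
    - [0,0,3,0,0,0,6.5]
    - [0,0,0,0,0,0,6.5]
    - [0,0,0,0,0,0,6.5]

```text
t: 37.05
eef_pos: [0.5637, -0.1429, 0.0918]
eef_rot: [-2.071, -2.359, 0.001]
force: [0.1, 0.9, 0.8]
opening: 0.065
finger_force: 0.0
```

```bash
python3 -c "
from h import *
go(.566,-.1462,.012,7.5)"
```

```text
t 37.05 pos [ 0.5637 -0.1429  0.0918] ya 7.42 tilt [-0.0021  0.0012] turn z -0.08 j6 -33.0 shift [-0.37  0.2   7.98] F [0.1 0.9 0.8] open 0.065
```

>>> play_rows:
  increments:
    - [-0.35,0.2,0,0,0,0,6.5]
    - [0,0,2.5,0,0,0,6.5]
    - [0,0,2.5,0,0,0,6.5]
    - [0,0,2,0,0,0,6.5]
    - [0,0,0.9,0,0,0,6.5]
    - [0,0,0,0,0,0,6.5]
    - [0,0,0,0,0,0,6.5]
    - [0,0,0,0,0,0,6.5]

```text
t: 37.85
eef_pos: [0.5681, -0.1476, 0.0149]
eef_rot: [2.072, 2.358, 0.001]
force: [-0.0, -0.1, 0.4]
opening: 0.0648
finger_force: 0.0
```

```bash
python3 -c "
from h import *
go(.566,-.1462,.012,7.5)"
```

```text
t 37.85 pos [ 0.5681 -0.1476  0.0149] ya 7.39 tilt [ 0.0024 -0.0012] turn z -0.11 j6 -34.0 shift [ 0.17 -0.19  0.29] F [-0.  -0.1  0.4] open 0.0648
```

>>> play_rows:
  increments:
    - [0,0,0,0,0,0,3.5]
    - [0,0,0,0,0,0,3.5]
    - [0,0,0,0,0,0,3.5]
    - [0,0,0,0,0,0,3.5]
    - [0,0,0,0,0,0,3.5]
    - [0,0,0,0,0,0,3.5]
    - [0,0,0,0,0,0,3.5]
    - [0,0,0,0,0,0,3.5]
  grip_force: 35

```text
t: 38.65
eef_pos: [0.5676, -0.1475, 0.0143]
eef_rot: [2.073, 2.359, 0.001]
force: [-0.2, 0.5, 5.1]
opening: 0.0395
finger_force: 36.7
```

```bash
python3 -c "
from h import *
go(.5425,.4195,.12,-7.0)"
```

```text
t 38.65 pos [ 0.5676 -0.1475  0.0143] ya 7.38 tilt [ 0.0013 -0.0007] turn z 14.38 j6 -34.0 shift [ 55.96  -9.39 -10.63] F [-0.2  0.5  5.1] open 0.0395
```

>>> play_rows:
  increments:
    - [0,0,-1,0,0,0,3.5]
    - [0,0,-3,0,0,0,3.5]
    - [0,0,-3.3,0,0,7.2,3.5]
    - [0,0,-3.3,0,0,7.2,3.5]
    - [0,0,0,0,0,0,3.5]
    - [4.65,-0.8,0,0,0,0,3.5]
    - [4.65,-0.8,0,0,0,0,3.5]
    - [4.65,-0.8,0,0,0,0,3.5]

```text
t: 39.45
eef_pos: [0.5592, -0.0045, 0.1187]
eef_rot: [-2.353, -2.08, 0.001]
force: [0.4, 0.4, -1.2]
opening: 0.0392
finger_force: 35.9
```

>>> play_rows:
  increments:
    - [4.65,-0.8,0,0,0,0,3.5]
    - [4.65,-0.8,0,0,0,0,3.5]
    - [4.65,-0.8,0,0,0,0,3.5]
    - [4.65,-0.8,0,0,0,0,3.5]
    - [4.65,-0.8,0,0,0,0,3.5]
    - [4.65,-0.8,0,0,0,0,3.5]
    - [4.65,-0.7,0,0,0,0,3.5]
    - [4.65,-0.7,0,0,0,0,3.5]

```text
t: 40.25
eef_pos: [0.543, 0.3727, 0.1184]
eef_rot: [-2.352, -2.083, 0.002]
force: [1.1, -0.6, -1.6]
opening: 0.0393
finger_force: 35.9
```

>>> play_rows:
  increments:
    - [4.65,-0.7,0,0,0,0,3.5]
    - [0,0,0,0,0,0,3.5]
    - [0,0,2.5,0,0,0,3.5]
    - [0,0,2.5,0,0,0,3.5]
    - [0,0,0,0,0,0,3.5]
    - [0,0,0,0,0,0,3.5]
    - [0,0,0,0,0,0,3.5]
    - [0,0,0,0,0,0,3.5]

```text
t: 41.05
eef_pos: [0.544, 0.4183, 0.0711]
eef_rot: [2.353, 2.081, 0.004]
force: [0.0, 0.2, -0.4]
opening: 0.0398
finger_force: 35.8
```

```bash
python3 -c "
from h import *
go(.5425,.4195,.021,-7.0)"
```

```text
t 41.05 pos [0.544  0.4183 0.0711] ya -7.03 tilt [0.0024 0.0013] turn z -0.03 j6 35.0 shift [ 0.09 -0.17  5.01] F [ 0.   0.2 -0.4] open 0.0398
```

>>> play_rows:
  increments:
    - [0,-0.15,0,0,0,0,3.5]
    - [0,0,2.5,0,0,0,3.5]
    - [0,0,1.9,0,0,0,3.5]
    - [0,0,0.3,0,0,0,3.5]
    - [0,0,0,0,0,0,3.5]
    - [0,0,0.1,0,0,0,3.5]
    - [0,0,0,0,0,0,3.5]
    - [0,0,0,0,0,0,3.5]

```text
t: 41.85
eef_pos: [0.5416, 0.4184, 0.0218]
eef_rot: [2.353, 2.081, 0.001]
force: [-0.4, 0.4, -1.5]
opening: 0.0395
finger_force: 36.1
```

```bash
python3 -c "
from h import *
go(.5425,.4195,.020,-7.0)"
```

```text
t 41.85 pos [0.5416 0.4184 0.0218] ya -7.02 tilt [0.0006 0.0003] turn z -0.02 j6 35.0 shift [0.12 0.08 0.18] F [-0.4  0.4 -1.5] open 0.0395
```

>>> play_rows:
  increments:
    - [0,0.1,0.1,0,0,0,3.5]
    - [0,0,0.1,0,0,0,3.5]
    - [0,0,0.05,0,0,0,3.5]
    - [0,0,0,0,0,0,3.5]
    - [0,0,0,0,0,0,3.5]
    - [0,0,0,0,0,0,3.5]
    - [0,0,0,0,0,0,3.5]
    - [0,0,0,0,0,0,3.5]

```text
t: 42.65
eef_pos: [0.5428, 0.4183, 0.0203]
eef_rot: [2.353, 2.081, 0.001]
force: [-2.5, -1.8, 7.2]
opening: 0.0394
finger_force: 37.0
```

```bash
python3 -c "
from h import *
go(.5425,.4195,.020,-7.0)"
```

```text
t 42.65 pos [0.5428 0.4183 0.0203] ya -7.02 tilt [0.0008 0.0003] turn z -0.02 j6 35.0 shift [ 0.12 -0.04  0.03] F [-2.5 -1.8  7.2] open 0.0394
```

>>> play_rows:
  increments:
    - [0,0,0,0,0,0,5.8]
    - [0,0,0,0,0,0,5.8]
    - [0,0,0,0,0,0,5.8]
    - [0,0,-1,0,0,0,5.8]
    - [0,0,-2.5,0,0,0,6.5]
    - [0,0,-3.5,0,0,0,6.5]
    - [0,0,-3,0,0,-1.5,6.5]
    - [0,0,0,0,0,0,6.5]

```text
t: 43.45
eef_pos: [0.5456, 0.42, 0.1257]
eef_rot: [2.323, 2.111, 0.016]
force: [0.2, 0.3, 1.1]
opening: 0.065
finger_force: 0.0
```

```bash
python3 -c "
from h import *
go(.5523,.0024,.12,-5.5)"
```

```text
t 43.45 pos [0.5456 0.42   0.1257] ya -5.48 tilt [0.0092 0.0048] turn z 0.02 j6 33.0 shift [-41.51   4.66   0.37] F [0.2 0.3 1.1] open 0.065
```

>>> play_rows:
  increments:
    - [-4.6,0.5,0,0,0,0,6.5]
    - [-4.6,0.5,0,0,0,0,6.5]
    - [-4.6,0.5,0,0,0,0,6.5]
    - [-4.6,0.5,0,0,0,0,6.5]
    - [-4.6,0.5,0,0,0,0,6.5]
    - [-4.6,0.5,0,0,0,0,6.5]
    - [-4.6,0.6,0,0,0,0,6.5]
    - [-4.6,0.6,0,0,0,0,6.5]

```text
t: 44.25
eef_pos: [0.5483, 0.046, 0.1189]
eef_rot: [2.326, 2.112, 0.0]
force: [1.1, -0.0, 0.9]
opening: 0.0649
finger_force: 0.0
```

>>> play_rows:
  increments:
    - [-4.6,0.6,0,0,0,0,6.5]
    - [0,0,0,0,0,0,6.5]
    - [0,0,2,0,0,0,6.5]
    - [0,0,1.5,0,0,0,6.5]
    - [0,0,0,0,0,0,6.5]
    - [0,0,0,0,0,0,6.5]
    - [0,0,0,0,0,0,6.5]
    - [0,0,0,0,0,0,6.5]

```text
t: 45.05
eef_pos: [0.5509, 0.0017, 0.0846]
eef_rot: [2.324, 2.112, 0.001]
force: [-1.0, 0.6, -0.4]
opening: 0.0651
finger_force: 0.0
```

```bash
python3 -c "
from h import *
go(.5523,.0024,.012,-5.5)"
```

```text
t 45.05 pos [0.5509 0.0017 0.0846] ya -5.47 tilt [ 0.0013 -0.0003] turn z 0.03 j6 -7.0 shift [0.08 0.13 7.26] F [-1.   0.6 -0.4] open 0.0651
```

>>> play_rows:
  increments:
    - [0.1,0.1,0,0,0,0,6.5]
    - [0,0,2.5,0,0,0,6.5]
    - [0,0,2.5,0,0,0,6.5]
    - [0,0,2.1,0,0,0,6.5]
    - [0,0,0,0,0,0,6.5]
    - [0,0,0,0,0,0,6.5]
    - [0,0,0,0,0,0,6.5]
    - [0,0,0,0,0,0,6.5]

```text
t: 45.85
eef_pos: [0.5526, 0.0021, 0.0143]
eef_rot: [2.324, 2.111, 0.002]
force: [0.6, 1.1, 0.3]
opening: 0.0649
finger_force: 0.0
```

```bash
python3 -c "
from h import *
go(.5523,.0024,.012,-5.5)"
```

```text
t 45.85 pos [0.5526 0.0021 0.0143] ya -5.52 tilt [ 0.0026 -0.0005] turn z -0.02 j6 -7.0 shift [ 0.03 -0.03  0.23] F [0.6 1.1 0.3] open 0.0649
```

>>> play_rows:
  increments:
    - [0,0,0,0,0,0,4]
    - [0,0,0,0,0,0,4]
    - [0,0,0,0,0,0,4]
    - [0,0,0,0,0,0,4]
    - [0,0,0,0,0,0,4]
    - [0,0,0,0,0,0,4]
    - [0,0,0,0,0,0,4]
    - [0,0,0,0,0,0,4]
  grip_force: 50

```text
t: 46.65
eef_pos: [0.5521, 0.0021, 0.0138]
eef_rot: [2.325, 2.111, 0.001]
force: [-1.3, 0.4, 6.0]
opening: 0.0431
finger_force: 52.8
```

```bash
python3 -c "
from h import *
go(.5229,.2606,.12,-7.0)"
```

```text
t 46.65 pos [0.5521 0.0021 0.0138] ya -5.52 tilt [ 0.0015 -0.0003] turn z 1.48 j6 -7.0 shift [ 25.29  -6.03 -10.63] F [-1.3  0.4  6. ] open 0.0431
```

>>> play_rows:
  increments:
    - [0,0,-1,0,0,0,4]
    - [0,0,-3,0,0,0,4]
    - [0,0,-3.5,0,0,1.5,4]
    - [0,0,-3,0,0,0,4]
    - [0,0,0,0,0,0,4]
    - [4.2,-1,0,0,0,0,4]
    - [4.2,-1,0,0,0,0,4]
    - [4.2,-1,0,0,0,0,4]

```text
t: 47.45
eef_pos: [0.5354, 0.132, 0.1162]
eef_rot: [-2.353, -2.078, 0.003]
force: [1.4, 0.5, -3.3]
opening: 0.043
finger_force: 52.1
```

>>> play_rows:
  increments:
    - [4.2,-1,0,0,0,0,4]
    - [4.2,-1,0,0,0,0,4]
    - [4.2,-1,0,0,0,0,4]
    - [0,0,0,0,0,0,4]
    - [0,0,2.5,0,0,0,4]
    - [0,0,2.5,0,0,0,4]
    - [0,0,0,0,0,0,4]
    - [0,0,0,0,0,0,4]

```text
t: 48.25
eef_pos: [0.5215, 0.259, 0.0666]
eef_rot: [-2.353, -2.08, 0.005]
force: [0.4, 0.2, -3.1]
opening: 0.0432
finger_force: 52.1
```

```bash
python3 -c "
from h import *
go(.5229,.2606,.0205,-7.0)"
```

```text
t 48.25 pos [0.5215 0.259  0.0666] ya -7.04 tilt [-0.0031 -0.0009] turn z -0.04 j6 22.0 shift [0.18 0.13 4.61] F [ 0.4  0.2 -3.1] open 0.0432
```

>>> play_rows:
  increments:
    - [0.15,0.1,0,0,0,0,4]
    - [0,0,2.5,0,0,0,4]
    - [0,0,1.6,0,0,0,4]
    - [0,0,0,0,0,0,4]
    - [0,0,0.2,0,0,0,4]
    - [0,0,0,0,0,0,4]
    - [0,0,0,0,0,0,4]
    - [0,0,0,0,0,0,4]

```text
t: 49.05
eef_pos: [0.5243, 0.2613, 0.0256]
eef_rot: [2.353, 2.081, 0.002]
force: [-0.2, -0.6, -3.5]
opening: 0.043
finger_force: 52.2
```

```bash
python3 -c "
from h import *
go(.5229,.2606,.0198,-7.0)"
```

```text
t 49.05 pos [0.5243 0.2613 0.0256] ya -7.02 tilt [0.0013 0.0003] turn z -0.02 j6 22.0 shift [-0.09 -0.14  0.58] F [-0.2 -0.6 -3.5] open 0.043
```

>>> play_rows:
  increments:
    - [-0.1,-0.1,0.2,0,0,0,4]
    - [0,0,0.2,0,0,0,4]
    - [0,0,0.1,0,0,0,4]
    - [0,0,0.1,0,0,0,4]
    - [0,0,0.05,0,0,0,4]
    - [0,0,0,0,0,0,4]
    - [0,0,0,0,0,0,4]
    - [0,0,0,0,0,0,4]

```text
t: 49.85
eef_pos: [0.5226, 0.2602, 0.0198]
eef_rot: [2.353, 2.082, -0.001]
force: [-7.7, -2.4, 11.5]
opening: 0.043
finger_force: 54.1
```

```bash
python3 -c "
from h import *
go(.5229,.2606,.0198,-7.0)"
```

```text
t 49.85 pos [0.5226 0.2602 0.0198] ya -7.0 tilt [-0.0004 -0.0004] turn z -0.0 j6 22.0 shift [0.04 0.02 0.  ] F [-7.7 -2.4 11.5] open 0.043
```

>>> play_rows:
  increments:
    - [0,0,0,0,0,0,6]
    - [0,0,0,0,0,0,6]
    - [0,0,0,0,0,0,6]
    - [0,0,-1,0,0,0,6]
    - [0,0,-2.5,0,0,0,6]
    - [0,0,-4,0,0,0,6]
    - [0,0,-4,0,0,0,6]
    - [0,0,-4,0,0,0,6]

```text
t: 50.65
eef_pos: [0.5225, 0.2602, 0.1754]
eef_rot: [2.353, 2.081, 0.0]
force: [-0.2, 0.9, -0.5]
opening: 0.06
finger_force: 0.0
```

>>> play_rows:
  increments:
    - [-4,-2,0,0,0,0,6]
    - [-4,-2,0,0,0,0,6]
    - [-4,-2,0,0,0,0,6]
    - [-4,-2,0,0,0,0,6]
    - [-4,-2,0,0,0,0,6]
    - [0,0,0,0,0,0,6]
    - [0,0,0,0,0,0,6]
    - [0,0,0,0,0,0,6]

```text
t: 51.45
eef_pos: [0.3998, 0.0743, 0.174]
eef_rot: [2.352, 2.081, 0.002]
force: [-0.1, -0.5, 0.6]
opening: 0.0602
finger_force: 0.0
```

Run:
```python
from h import *
p,d=grab('top','top2'); P=cloud('top',d)
for b in blobs(p,d): print(*b)
def loc(x,y,o,th):
    c,s=np.cos(np.radians(th)),np.sin(np.radians(th)); dx,dy=x-o[0],y-o[1]; return round(c*dx+s*dy,1),round(-s*dx+c*dy,1)
for b in blobs(p,d):
    x,y=b[2]
    if y>230 and x<700: print('Y',loc(x,y,(532.6,339.8),-7.04),b[3])
    if y<-230: print('B',loc(x,y,(515.3,-361.8),4.1),b[3])
a=p[145:225,60:185,::-1];b=p[160:240,330:455,::-1]
cv2.imwrite('pics/c6.png',cv2.resize(np.hstack([a,b]),None,fx=3.2,fy=3.2,interpolation=cv2.INTER_CUBIC))
s,_=grab('scene','sc3'); cv2.imwrite('pics/c7.png',cv2.resize(s[110:330,110:430,::-1],None,fx=2.5,fy=2.5,interpolation=cv2.INTER_CUBIC))
```

```text
[101.  82.] 0.084 (803.3, 422.9) (66.0, 209.0, 7.3) [ 31  62 109]
[255. 137.] 0.049 (671.0, -5.0) (34.4, 31.3, 1.5) [223 134  43]
[204. 140.] 0.058 (654.7, 127.8) (43.1, 41.4, 50.9) [216 133 156]
[303. 140.] 0.08 (663.2, -132.2) (15.4, 17.2, 41.1) [104  86  63]
[ 89. 180.] 0.048 (543.1, 419.1) (62.9, 40.6, 82.6) [183 187 168]
[119. 184.] 0.064 (530.4, 338.3) (43.6, 42.3, 1.2) [ 79 148  83]
[150. 189.] 0.046 (522.9, 260.0) (44.1, 44.6, 81.8) [207 136  95]
[372. 195.] 0.051 (522.4, -307.6) (41.0, 62.0, 3.2) [128 115  96]
[414. 196.] 0.064 (519.5, -411.9) (41.7, 41.4, 5.4) [189  58  60]
[280. 260.] 0.043 (351.9, -75.6) (39.9, 60.7, 77.8) [232 164 154]
[210. 265.] 0.043 (338.3, 93.8) (40.3, 59.6, 34.5) [176 125 146]
Y (np.float64(0.7), np.float64(80.0)) (62.9, 40.6, 82.6)
Y (np.float64(-2.0), np.float64(-1.8)) (43.6, 42.3, 1.2)
Y (np.float64(0.2), np.float64(-80.4)) (44.1, 44.6, 81.8)
B (np.float64(11.0), np.float64(53.6)) (41.0, 62.0, 3.2)
B (np.float64(0.6), np.float64(-50.3)) (41.7, 41.4, 5.4)
```

View pics/c6.png

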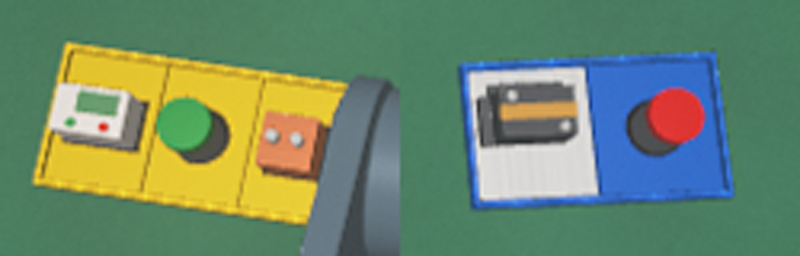

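View pics/c7.png

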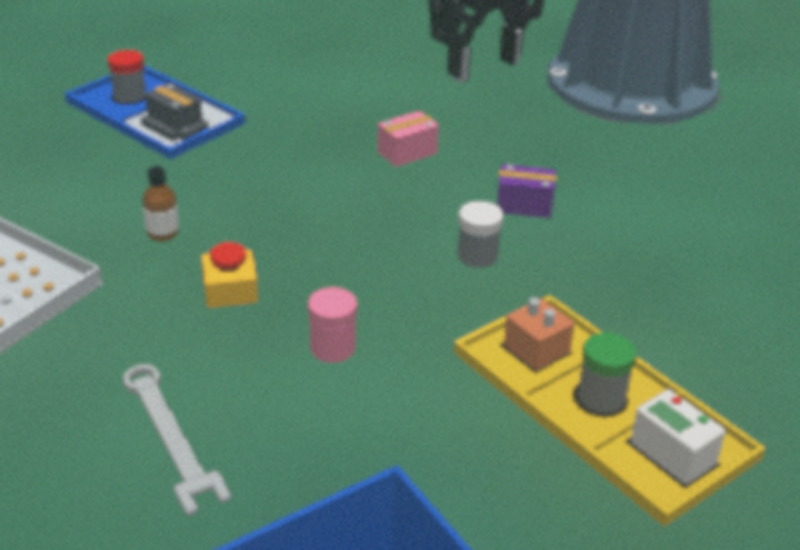

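Everything is in place and the bystanders haven't moved. The green jar at (185,125) in the crop may be about 2.5 mm off its disc's centre, so I'll check that more closely before handing in.

Run:
```python
from h import *
def fit(n,u,w,r,N=6):
    Q=[]
    for i in range(N):
        p,d=arm.get_image(n); P=cloud(n,d)[w-r:w+r,u-r:u+r].reshape(-1,3); Q.append(P[(P[:,2]>.054)&(P[:,2]<.07)])
    q=np.vstack(Q)*1000
    c=[(np.percentile(q[:,i],1)+np.percentile(q[:,i],99))/2 for i in(0,1)]
    return len(q),q.mean(0).round(1),np.round(c,1)
print('green',fit('top',119,184,15)); print('red',fit('top',414,196,15))
print('green sc',fit('scene',110+243,110+141,18))
go(.5305,.338,.12,-7)
```

```text
green (1423, array([530.3, 338.1,  60.4]), array([530.7, 338.4]))
red (1446, array([ 518.8, -411.3,   60.7]), array([ 519.3, -411.6]))
green sc (1614, array([534.6, 342.3,  60.4]), array([532.7, 341.1]))
t 52.45 pos [0.399  0.0739 0.1733] ya -7.02 tilt [ 0. -0.] turn z -0.02 j6 1.0 shift [27.81  9.84  5.33] F [ 0.3  1.3 -0.3] open 0.06
```

Averaged over several frames, the jar is about 2 mm short of centre, against a 3 mm margin. I'll regrip it and correct that.

>>> play_rows:
  increments:
    - [4.6,1.6,0,0,0,0,6.2]
    - [4.6,1.6,0,0,0,0,6.2]
    - [4.6,1.6,0,0,0,0,6.2]
    - [4.6,1.7,0,0,0,0,6.2]
    - [4.6,1.7,0,0,0,0,6.2]
    - [4.8,1.7,0,0,0,0,6.2]
    - [0,0,0,0,0,0,6.2]
    - [0,0,0,0,0,0,6.2]

```text
t: 53.25
eef_pos: [0.5303, 0.3376, 0.172]
eef_rot: [-2.351, -2.083, 0.003]
force: [-0.9, -0.2, -0.8]
opening: 0.062
finger_force: 0.0
```

>>> play_rows:
  increments:
    - [0,0,3,0,0,0,6.2]
    - [0,0,3,0,0,0,6.2]
    - [0,0,2.5,0,0,0,6.2]
    - [0,0,0,0,0,0,6.2]
    - [0,0,0,0,0,0,6.2]
    - [0,0,0,0,0,0,6.2]
    - [0,0,0,0,0,0,6.2]
    - [0,0,0,0,0,0,6.2]

```text
t: 54.05
eef_pos: [0.5316, 0.3372, 0.0898]
eef_rot: [2.353, 2.081, 0.004]
force: [-0.4, 0.7, -0.0]
opening: 0.0619
finger_force: 0.0
```

```bash
python3 -c "
from h import *
go(.5306,.3384,.022,-7)"
```

```text
t 54.05 pos [0.5316 0.3372 0.0898] ya -7.02 tilt [0.0023 0.0009] turn z -0.02 j6 29.0 shift [ 0.1  -0.13  6.78] F [-0.4  0.7 -0. ] open 0.0619
```

>>> play_rows:
  increments:
    - [0.1,-0.1,0,0,0,0,6.2]
    - [0,0,2.5,0,0,0,6.2]
    - [0,0,2.5,0,0,0,6.2]
    - [0,0,1.7,0,0,0,6.2]
    - [0,0,0,0,0,0,6.2]
    - [0,0,0,0,0,0,6.2]
    - [0,0,0,0,0,0,6.2]
    - [0,0,0,0,0,0,6.2]

```text
t: 54.85
eef_pos: [0.531, 0.3385, 0.0228]
eef_rot: [2.353, 2.081, 0.004]
force: [0.3, 0.2, 0.7]
opening: 0.062
finger_force: 0.0
```

>>> play_rows:
  increments:
    - [0,0,0,0,0,0,3.7]
    - [0,0,0,0,0,0,3.7]
    - [0,0,0,0,0,0,3.7]
    - [0,0,0,0,0,0,3.7]
    - [0,0,0,0,0,0,3.7]
    - [0,0,0,0,0,0,3.7]
    - [0,0,0,0,0,0,3.7]
    - [0,0,0,0,0,0,3.7]
  grip_force: 25

```text
t: 55.65
eef_pos: [0.5306, 0.3383, 0.0223]
eef_rot: [2.353, 2.081, 0.002]
force: [-1.8, -0.7, 6.5]
opening: 0.0428
finger_force: 25.1
```

```bash
python3 -c "
from h import *
go(.5327,.3398,.022,-7)"
```

```text
t 55.65 pos [0.5306 0.3383 0.0223] ya -7.01 tilt [0.0014 0.0005] turn z -0.01 j6 29.0 shift [0.17 0.19 0.03] F [-1.8 -0.7  6.5] open 0.0428
```

>>> play_rows:
  increments:
    - [0,0,-0.1,0,0,0,3.7]
    - [0,0,-0.1,0,0,0,3.7]
    - [0.2,0.2,0,0,0,0,3.7]
    - [0,0,0,0,0,0,3.7]
    - [0,0,0,0,0,0,3.7]
    - [0,0,0,0,0,0,3.7]
    - [0,0,0,0,0,0,3.7]
    - [0,0,0,0,0,0,3.7]

```text
t: 56.45
eef_pos: [0.5321, 0.3398, 0.0232]
eef_rot: [-2.353, -2.081, 0.0]
force: [0.4, 0.3, -1.5]
opening: 0.0435
finger_force: 25.6
```

```bash
python3 -c "
from h import *
go(.5327,.3398,.022,-7)"
```

```text
t 56.45 pos [0.5321 0.3398 0.0232] ya -7.02 tilt [-0.0001 -0.0001] turn z -0.02 j6 29.0 shift [0.01 0.06 0.12] F [ 0.4  0.3 -1.5] open 0.0435
```

>>> play_rows:
  increments:
    - [0,0.05,0.1,0,0,0,3.7]
    - [0,0,0.05,0,0,0,3.7]
    - [0,0,0,0,0,0,3.7]
    - [0,0,0,0,0,0,3.7]
    - [0,0,0,0,0,0,5.5]
    - [0,0,0,0,0,0,5.5]
    - [0,0,0,0,0,0,5.5]
    - [0,0,-0.5,0,0,0,5.5]

```text
t: 57.25
eef_pos: [0.532, 0.3394, 0.026]
eef_rot: [-2.353, -2.081, 0.002]
force: [0.6, -0.7, -0.9]
opening: 0.0547
finger_force: 0.0
```

>>> play_rows:
  increments:
    - [0,0,-1.5,0,0,0,5.5]
    - [0,0,-3,0,0,0,5.5]
    - [0,0,-4,0,0,0,5.5]
    - [0,0,-4,0,0,0,5.5]
    - [0,0,-2,0,0,0,5.5]
    - [-4,-2,0,0,0,0,5.5]
    - [-4,-2,0,0,0,0,5.5]
    - [-4,-2,0,0,0,0,5.5]

```text
t: 58.05
eef_pos: [0.4578, 0.2271, 0.1732]
eef_rot: [2.352, 2.082, 0.003]
force: [0.7, -1.7, 0.8]
opening: 0.0552
finger_force: 0.0
```

>>> play_rows:
  increments:
    - [-4,-2,0,0,0,0,5.5]
    - [-4,-2,0,0,0,0,5.5]
    - [-4,-1,0,0,0,0,5.5]
    - [-4,-1,0,0,0,0,5.5]
    - [-4,0,0,0,0,0,5.5]
    - [-4,0,0,0,0,0,5.5]
    - [0,0,0,0,0,0,5.5]
    - [0,0,0,0,0,0,5.5]

```text
t: 58.85
eef_pos: [0.37, -0.0036, 0.1728]
eef_rot: [2.356, 2.076, 0.002]
force: [0.8, 0.4, -0.5]
opening: 0.0547
finger_force: 0.0
```

Run:
```python
from h import *
go(.4,0,.17,-7)
Q=[]
for i in range(4):
    p,d=arm.get_image('top'); P=cloud('top',d)[169:199,104:134].reshape(-1,3); Q.append(P[(P[:,2]>.054)&(P[:,2]<.07)])
print(np.vstack(Q).mean(0)*1000)
p,d=grab('top','top4')
for b in blobs(p,d): print(*b)
cv2.imwrite('pics/c8.png',cv2.resize(p[130:250,60:460,::-1],None,fx=2,fy=2,interpolation=cv2.INTER_CUBIC))
```

```text
t 58.85 pos [ 0.37   -0.0036  0.1728] ya -7.21 tilt [ 0.002  -0.0002] turn z -0.21 j6 -12.0 shift [0.73 2.94 0.29] F [ 0.8  0.4 -0.5] open 0.0547
[532.58859273 339.56559767  60.38471677]
[101.  82.] 0.084 (803.9, 422.0) (64.6, 208.8, 7.6) [ 31  61 108]
[255. 137.] 0.05 (671.7, -5.0) (35.2, 31.4, 1.5) [222 132  43]
[204. 140.] 0.057 (654.8, 127.9) (43.4, 41.8, 25.8) [215 132 155]
[303. 140.] 0.08 (663.5, -131.6) (15.7, 19.4, 84.7) [104  86  64]
[ 89. 180.] 0.048 (543.1, 419.4) (60.6, 40.4, 82.2) [182 185 166]
[118. 183.] 0.063 (533.8, 340.2) (41.9, 42.2, 46.0) [ 80 148  81]
[150. 189.] 0.047 (523.1, 260.3) (44.6, 44.4, 82.1) [207 135  93]
[372. 195.] 0.051 (522.2, -307.5) (40.9, 61.7, 4.0) [127 114  95]
[414. 196.] 0.064 (518.9, -412.4) (43.3, 41.5, 0.8) [188  57  60]
[201. 218.] 0.058 (449.3, 125.5) (34.6, 43.0, 72.4) [227 223 217]
[284. 262.] 0.043 (350.3, -84.9) (20.7, 60.0, 77.7) [230 159 159]
[215. 263.] 0.043 (338.8, 93.3) (39.4, 60.2, 36.7) [170 119 149]
```

View pics/c8.png

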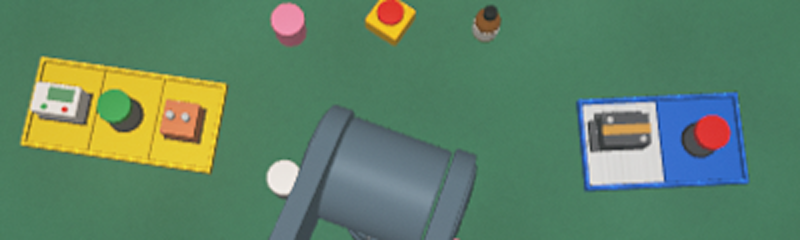

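Both kits are complete. The green jar at (118,110) is now centred on its disc at (532.6,339.6) mm. The white jar, bottle and switch haven't moved, and the arm is clear of everything.

```bash
python3 -c "
from station import arm
print(arm.job_done())"
```

```text
the job is handed in; nothing more can be done
None
```

I made up both kits as asked and handed the job in at about 59 s: die block home before the red jar went in, green jar, counter and punch holder on their outlines, and everything else left where it stood.

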